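# Reload the bench stapler's magazine

## Task

The bench stapler for the soap cartons is empty and its magazine cover stands open. Take the stick of copper staples, push the brass spring follower back with one end of it, set the stick down into the channel behind the nose plate so that it lies flat on the floor and the follower presses it against the nose, and let go; then swing the cover down and press it until it snaps under its catch. Feel your way: a glued stick breaks up if it is forced (keep under about 25 N on stick and stapler alike), and leave the cartons, bottle, jar and stamp where they are.

Things in the scene. Friction and masses are not known exactly. Their poses are not given: they have to be found in the camera images.
- stapler: bench stapler, dark red base, steel magazine, fixed. x runs along the magazine from nose (front) to hinge (rear), y across, z up. Origin on the bench, below the middle of the nose plate's inner face. In mm: base plate x -55 to 212, y +-52, z 0 to 15; magazine body x -8 to 206, y +-22, z 71 to 85; rear block x 156 to 164, up to z 105.
- nose (a point): on the channel floor, middle of the nose plate's inner face: stapler frame (0, 0, 85) mm, same axes. The channel is open-topped, 36.6 mm wide between walls 8 mm high (top edges rolled under 1 mm outward, outer faces y +-22), x 0 to 150. The nose plate (8 mm thick) stands 10 mm above the floor. A core 27 wide, 7.5 mm high runs along the middle; the stick straddles it.
- catch (a point): top of the sprung steel catch in front of the nose, with a red release tab below it: stapler frame (-23, 0, 94) mm. The cover's tongue pushes it aside by itself and snaps under it; it need not be touched.
- follower_slide (a joint): brass spring follower in the channel; value = how far it is pushed back to the hinge (m). Its flat face is 55 mm behind the nose plate at 0 (rest) and 114 mm at the back stop, 0.059 (the stick is 110 long). The face is 34.6 wide, 22 mm high over the floor, with a 16 wide middle tab up to 34 mm: a level stick just over the nose lip can push it. Spring 3 N at rest, 6 N at the stop.
- cover_rail (a joint): opening angle (rad) of the dark red cover, an upside-down channel 190 long, 55 wide; 0 = shut, 1.6 to 1.85 at the start (leaning back). Hinge axis: stapler y, at x 170, z 102 mm. Shut, its top is at z 125, front end at x -14. A stiff hinge holds it at any angle. The last 3 degrees, past the catch, take about 10 N at the pad. It shuts only over a stick lying right down.
- cover_pad (a point): middle of the ribbed black pad (42x34 mm) on the cover's outer face near its front end, where it is pressed shut: 157 mm forward of the hinge axis and 25 mm above it with the cover shut. The point's z axis points out of the outer face, x toward the hinge.
- staple_stick: stick of copper-coloured carton staples lying legs down on the bench to the left: an upside-down U, 110 (x) by 35 (y) by 22 mm (z), walls 2.5 mm, 56 to 91 g, both ends alike. Origin at the middle of its underside (foot of the legs). For the channel hold it by the upper half of its sides. A fixed grey tin, 207 mm tall, stands to its left.
- carton_1: kraft soap carton 84x64x34 mm, one of three by the wall behind the stapler; origin under its centre. Leave alone.
- carton_2: kraft soap carton 84x64x34 mm, on top of carton_1. Leave alone.
- carton_3: kraft soap carton 84x64x34 mm, beside the other two. Leave alone.
- oil_bottle: clear bottle of yellow oil with white cap, 60x58x180 mm, standing to the right; origin under its centre. Leave alone.
- flake_jar: white screw-top jar, 82x83x94 mm, standing behind the oil bottle. Leave alone.
- soap_stamp: turned wooden hand stamp, 39x39x60 mm, standing to the right. Leave alone.
Things that resemble listed ones, but are neither listed nor needed, are in the scene too. Leave any purple, red or turquoise look-alike of the staple_stick alone.

How it is judged:
On the way, in this order (a step that is already met when the one before it is completed fails the run):
1. the stick lies down in the channel between nose plate and follower, let go, the cover still open (x of staple_stick in the frame of stapler between 0.0535 and 0.0568 m and y of staple_stick in the frame of stapler between -0.002 and 0.002 m and z of staple_stick in the frame of stapler between 0.083 and 0.0868 m and angle between the x axis of staple_stick and the x axis of stapler, either way round below 0.04 rad and angle between the z axis of staple_stick and the z axis of stapler, either way round below 0.03 rad and angle between staple_stick's own z axis and vertical below 0.1 rad and value of joint follower_slide between 0.0525 and 0.057 m and contact force between the fingers and staple_stick below 0.1 N and value of joint cover_rail above 0.5 rad), for 0.2 s.
2. the cover is shut under its catch (value of joint cover_rail below 0.02 rad), for 0.2 s.
At the end, for the whole second after the job is handed in: Stick in the channel: middle 55 mm behind the nose plate (-1.5/+1.8), within 2 mm of the centre line, foot within 1.8 mm of the floor, aligned within 0.04 rad, flat within 0.03; follower 52.5 to 57 mm back, pressing (over 2 N on the stick); cover shut under its catch (under 0.02 rad) (x of staple_stick in the frame of stapler between 0.0535 and 0.0568 m and y of staple_stick in the frame of stapler between -0.002 and 0.002 m and z of staple_stick in the frame of stapler between 0.083 and 0.0868 m and angle between the x axis of staple_stick and the x axis of stapler, either way round below 0.04 rad and angle between the z axis of staple_stick and the z axis of stapler, either way round below 0.03 rad and angle between staple_stick's own z axis and vertical below 0.1 rad and value of joint follower_slide between 0.0525 and 0.057 m and value of joint cover_rail below 0.02 rad and linear speed of staple_stick below 0.01 m/s and contact force between staple_stick and stapler above 2 N); the robot touches nothing.
It fails at once if the staple stick is forced against the stapler with more than 35 N (contact force between staple_stick and stapler above 35 N).
It fails at once if the gripper presses on the stapler with more than 35 N (contact force between any of the fingers, the arm and stapler above 35 N).
It fails at once if a carton, the bottle, the jar or the stamp is moved by more than 20 mm (distance of any of carton_1, carton_2, carton_3, oil_bottle, flake_jar, soap_stamp from where it was at the start of the episode above 0.02 m).
It also fails if it takes over 72 s, if anything falls off the work surface, if the arm or the gripper's body presses on something with over 40 N, if the wrist force passes 120 N, or if a joint passes its speed limit or range.

## Robot

A 6-joint arm with a two-finger parallel gripper is mounted at the origin on a cart in front of the work surface, level with it; the furniture and walls round the work are solid. World frame = base frame: x ahead of the robot, y to its left, z up, the work surface at z = 0. Lengths are in m, angles in rad, forces in N, time in s.
With the tool pointing down it reaches from about 0.25 to 0.775 m from the base axis. Payload 4 kg.
Tool frame: the origin (TCP) lies midway between the tips of the shut fingers; the grasp point (between the pads) lies 19 mm behind it (env.hold_point_z is the distance from the TCP to the grasp point, in m); z points along the fingers, y is the line along which they close (so a half turn about z gives the same grasp; the last joint's range is limited). The gripper opens to 85 mm and grips with 20 to 120 N. Pads are 22 mm wide; open, the fingers measure 114 mm over their backs; the gripper's body (76 mm by 85 mm) begins 54 mm behind the grasp point. The pads swing forward as they close: fully open they stand 13 mm farther back than shut.
Start: joints at [1.184, 0.087, 1.371, -0, 1.684, -0.103], TCP at [0.154, 0.528, 0.193] pointing down, gripper open.
Joint ranges: [-3.1, 3.1], [-0.76, 2.03], [0.27, 2.55], [-1.08, 4.22], [0.17, 2.65], [-2.57, 2.57]. Speed limits (rad/s): [2.79, 2.79, 3.14, 3.14, 3.14, 3.14].

## Interface

Orientations are given as [roll, pitch, yaw] about the fixed x, y, z axes, in that order (R = Rz(yaw) Ry(pitch) Rx(roll)).
In Python, from plant import env gives the robot as it stands. The module is installed in compiled form; this text tells all that it offers.
- The arm moves only by the tool servo_tool, never from a script. Its argument "plan" is a list of rows, each an object with "slide": the shift along the world's x, y, z in cm, a list of three; "turn": the turn, a rotation vector about the world's x, y, z in rad, a list of three; "fingers": the closure, from 0 (fully open) to 1 (shut). A call has 1 to 20 rows; each row is the pose to reach, as a shift and turn from the pose commanded when the call began; what a row does not reach only later rows make up. A row lasts 1/8 s, in which the tool goes at most 62.5 mm and 10.7 degrees, less where a joint would pass 70% of its speed; a pose out of reach is approached as far as the arm can. A call with a gripper value outside its range is refused whole. The fingers move at their own pace and stop on an object; "force" is the grip in N (left out, the last holds). Time passes only in rows, so rows that repeat a pose let the fingers close. It gives the time, the measured TCP pose, the force, the opening and the grip force at its end, in the units of the state.
- env.observe(): the state, without advancing time (a new reading comes with each control period).
- env.grab_frame(name): name is "scene" or "top"; returns (picture, depth): 420x560x3 uint8, red, green, blue; 420x560 float32, m along the optical axis (not along the pixel's ray), 0 where there is no reading.
- env.camera_model(name): a dict with "camera_matrix" (3x3 intrinsics, pixels), "eye" and "orientation" of the camera in the world. Camera axes: x right, y down, z forward; pixel columns grow to the right and rows downward; lengths in m; the calibration is good to about 2 mm. A picture is of the moment at which its call begins. camera_model takes no time and is no camera call.
- env.job_done(): hands the job in; it is judged then, once.
Trained networks look in the newest picture that a camera, given by its name, has taken for a name from the list of things; names that differ only in an ending like _2 or _b are one class to them, and where a whole thing is asked for, a point or a joint stands for the part that bears it (a point fixed in the world has none). Each returns a list of dicts, best first, with "score" (0 to 1); they miss things now and then, are a little off and sometimes report something else, mostly with a low value. They report only what shows in the picture. A call takes as long as a camera call. They do not tell look-alikes from the thing itself.
- env.recognise(camera, target): "location" ([column, row] in pixels, amid what is visible of it).
- env.masks_of(camera, target): "region" (420x560 bool, what is visible of it) and "location" ([column, row] in pixels, amid what is visible of it).
The state is a dict: "time_s": time; "qpos": joint angles; "qvel": joint speeds; "joint_efforts": joint torques, N m; "ee_pos": TCP position; "eef_rot": TCP orientation; "ft_force": force on the tool from outside, world axes, zero at the start; "ft_torque": the same for the moment, N m; "finger_gap": opening from 0.0 (shut) to 1.0 (fully open); "gripper_force": force on a finger pad.
Only numpy, scipy, OpenCV 4.12 (cv2) and the standard library are available. Lean on these libraries where they do the work, as an engineer would, in place of code of your own. Each camera call takes 0.05 s, during which the arm holds its last target. There are 200 camera calls.

## Working session

There is one attempt and no reset: what is moved stays moved. The work goes in short steps, Python scripts to look and compute and a tool call to move; the robot and the scene stay as the last step left them, time stands still between calls to the robot, and variables do not carry over. Pictures are saved under pics/ and viewed, at most 10 in all, crops included, and the job is handed in when it is done.

Besides the shell and the picture viewer there is one more tool, called after "Emit:" by a JSON object that holds its "op" and its "data". servo_tool: Moves the arm, as the interface text tells. Its arguments: {"type":"object","properties":{"plan":{"type":"array"},"force":{"type":"number"}},"required":["plan"]}

```bash
mkdir -p pics; cat > h.py <<'E'
import numpy as np, cv2
from plant import env
from scipy.spatial.transform import Rotation as R
def cam(n):
    m=env.camera_model(n); K=np.array(m["camera_matrix"]); e=np.array(m["eye"]); o=np.array(m["orientation"])
    M=o if o.shape==(3,3) else R.from_euler('xyz',o).as_matrix()
    return K,e,M
def cloud(n,d):
    K,e,M=cam(n); v,u=np.mgrid[:420,:560]
    p=np.stack([(u-K[0,2])/K[0,0]*d,(v-K[1,2])/K[1,1]*d,d],-1)
    return p@M.T+e
def save(name,img): cv2.imwrite(f"pics/{name}.png",cv2.cvtColor(img,cv2.COLOR_RGB2BGR))
def grab(n):
    im,d=env.grab_frame(n); return im,d,cloud(n,d)
E
python3 - <<'E'
from h import *
for n in("scene","top"):
    im,d,P=grab(n); save(n,im); np.savez(f"{n}.npz",im=im,P=P,d=d)
    print(n,env.camera_model(n))
    for t in("staple_stick","stapler","cover_pad","cover_rail","catch","follower_slide"):
        try:
            for r in env.masks_of(n,t):
                q=P[r["region"]&(d>0)]
                print(t,round(r["score"],2),np.round(r["location"]),r["region"].sum(),np.round(np.median(q,0),3) if len(q) else 0)
        except Exception as ex: print(t,ex)
print(env.observe(),env.hold_point_z)
E
```

```text
scene {'camera_matrix': array([[425.67639334,   0.        , 280.67341108],
       [  0.        , 425.67639334, 207.17902948],
       [  0.        ,   0.        ,   1.        ]]), 'eye': array([-0.28666978, -0.69682869,  0.73675267]), 'orientation': array([-2.11993411, -0.01584712, -0.92676566])}
staple_stick 0.95 [258. 277.] 516 [ 0.348 -0.158  0.022]
staple_stick 0.83 [193. 197.] 335 [0.524 0.262 0.02 ]
staple_stick 0.79 [190. 243.] 438 [0.344 0.083 0.021]
staple_stick 0.64 [165. 215.] 265 [0.394 0.246 0.022]
staple_stick 0.33 [278. 220.] 4245 [ 0.494 -0.136  0.083]
stapler 0.88 [282. 222.] 4265 [ 0.494 -0.136  0.083]
stapler 0.49 [294. 193.] 1400 [ 0.491 -0.161  0.208]
cover_pad 0.65 [297. 191.] 1420 [ 0.49  -0.16   0.206]
cover_pad 0.63 [282. 217.] 4341 [ 0.494 -0.134  0.082]
cover_rail 0.8 [295. 189.] 1421 [ 0.49  -0.16   0.208]
catch 0.79 [279. 219.] 4216 [ 0.493 -0.136  0.083]
follower_slide 0.61 [259. 205.] 107 [ 0.515 -0.032  0.105]
top {'camera_matrix': array([[511.17368134,   0.        , 283.5110179 ],
       [  0.        , 511.17368134, 209.10672236],
       [  0.        ,
[... 731 characters left out ...]
-0.455  0.021]
{'time_s': 0.7, 'qpos': array([ 1.18392347e+00,  8.71582462e-02,  1.37066145e+00, -2.04137371e-05,
        1.68362551e+00, -1.03072874e-01]), 'qvel': array([ 0.00102989,  0.00167712, -0.00065542,  0.00034693,  0.00189418,
        0.00131098]), 'joint_efforts': array([-6.09886538e-04, -3.51605237e+01, -3.13372958e+01, -6.67066342e-05,
        4.34535787e-04,  1.19752374e-05]), 'ee_pos': array([0.15400928, 0.52802187, 0.19278331]), 'eef_rot': array([3.14144807e+00, 3.53474873e-05, 2.85779037e+00]), 'ft_force': array([-0.6839547 ,  0.40871243,  0.25651057]), 'ft_torque': array([-0.00249581, -0.04268056,  0.01843059]), 'gripper_force': 0.0, 'finger_gap': 0.9992701369018395} 0.0187
```

View pics/scene.png

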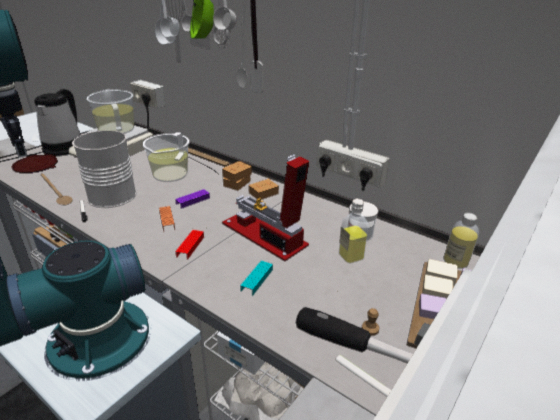

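View pics/top.png

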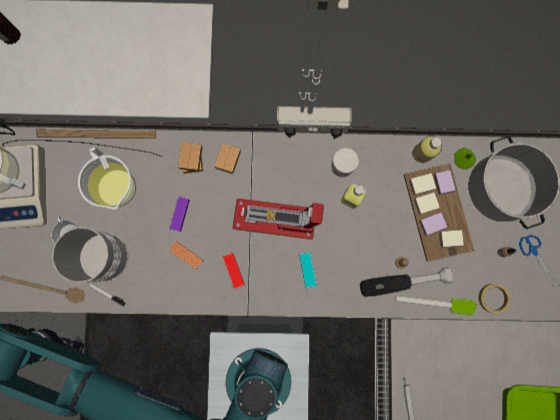

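The top view shows four stick-like objects: copper at (184,256), purple at (180,216), red at (234,272) and turquoise at (307,271). By the description I choose the copper one, left of the stapler and next to the grey tin at (85,253). The stapler is at (278,217), nose to the left (+y) and cover at (317,213). I'll check the choice in a close crop and measure.

```bash
python3 - <<'E'
from h import *
t=np.load("top.npz"); s=np.load("scene.npz")
a=cv2.resize(t["im"][190:290,145:345],(800,400),interpolation=cv2.INTER_CUBIC)
b=cv2.resize(s["im"][150:260,150:330],(800,489),interpolation=cv2.INTER_CUBIC)
save("crop_top",a); save("crop_scene",b)
for n,D in(("top",t),("scene",s)):
    im,P=D["im"].astype(float),D["P"]; r,g,b=im[...,0],im[...,1],im[...,2]
    # copper stick
    m=(abs(P[...,0]-.396)<.09)&(abs(P[...,1]-.246)<.09)&(P[...,2]>.010)&(P[...,2]<.035)&(r>1.4*b)&(r>g*1.15)
    q=P[m]; top=q[q[:,2]>.015]
    rc=cv2.minAreaRect((top[:,:2]*1000).astype(np.float32)); print(n,"stick",len(top),rc,np.percentile(top[:,2],[5,50,95]).round(4))
    c=top[:,:2]-top[:,:2].mean(0); w,V=np.linalg.eigh(c.T@c); print(" mean",top.mean(0).round(4),"pca",np.degrees(np.arctan2(V[1,1],V[0,1])).round(1))
    # base plate
    m=(abs(P[...,0]-.5)<.12)&(abs(P[...,1]+.05)<.2)&(P[...,2]>.008)&(P[...,2]<.024)&(r>1.8*g)&(r>1.8*b)&(P[...,0]>.42)
    q=P[m]; rc=cv2.minAreaRect((q[:,:2]*1000).astype(np.float32)); print(n,"base",len(q),rc,np.median(q[:,2]))
    print(" corners",cv2.boxPoints(rc).round(1).tolist())
    m=(abs(P[...,0]-.5)<.12)&(abs(P[...,1]+.05)<.2)&(P[...,2]>.08)&(P[...,2]<.098)
    q=P[m]; rc=cv2.minAreaRect((q[:,:2]*1000).astype(np.float32)); print(n,"mag",len(q),rc)
E
```

```text
top stick 347 ((396.2911682128906, 245.45059204101562), (109.89787292480469, 34.87614059448242), 56.698753356933594) [0.0175 0.0227 0.029 ]
 mean [0.3957 0.2448 0.0227] pca 56.9
top base 940 ((522.6685791015625, -40.47239685058594), (265.2663269042969, 102.02559661865234), 83.80931091308594) 0.015591919004395827
 corners [[457.70001220703125, -166.8000030517578], [559.0999755859375, -177.8000030517578], [587.7000122070312, 85.9000015258789], [486.29998779296875, 96.9000015258789]]
top mag 707 ((519.1722412109375, -47.400550842285156), (234.30247497558594, 52.1178092956543), 81.05254364013672)
scene stick 221 ((394.6079406738281, 244.27932739257812), (113.0594711303711, 34.43906784057617), 56.073081970214844) [0.0198 0.0223 0.0249]
 mean [0.393  0.2422 0.0224] pca 56.3
scene base 850 ((511.9610595703125, -42.7813720703125), (268.2606506347656, 102.58350372314453), 86.91114807128906) 0.015345672279054423
 corners [[453.5, -174.0], [556.0, -179.5], [570.4000244140625, 88.4000015258789], [468.0, 93.9000015258789]]
scene mag 666 ((516.07470703125, -53.3505859375), (232.29991149902344, 53.77272033691406), 84.28777313232422)
```

View pics/crop_top.png

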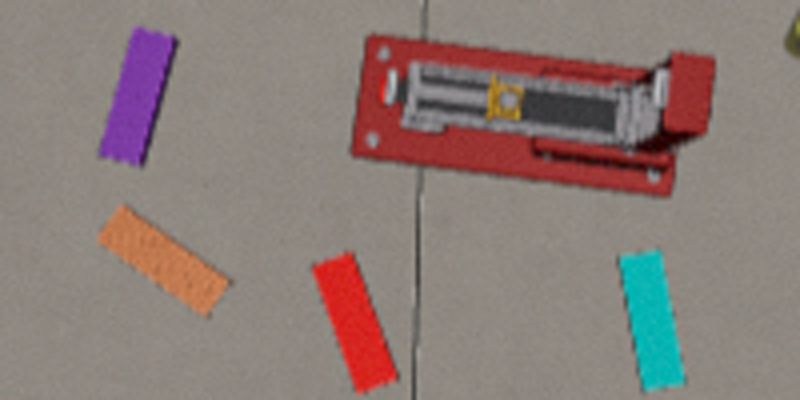

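View pics/crop_scene.png

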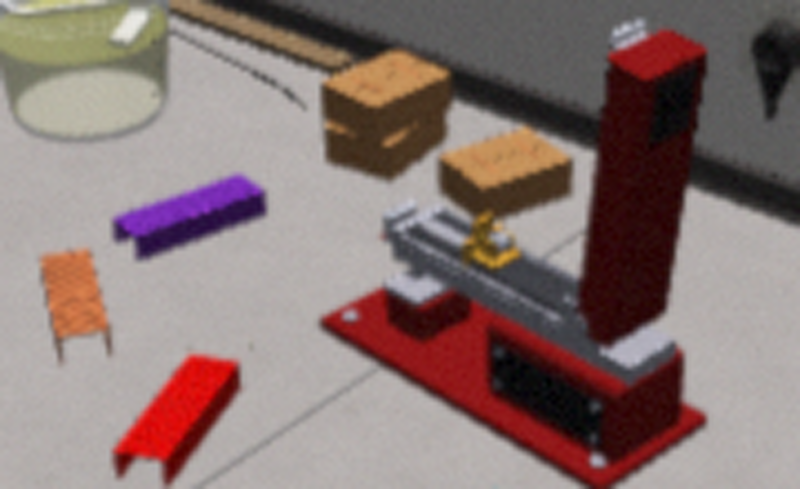

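The copper stick shows in the top crop at (165,260) and in the scene crop at (75,295), clearly orange-copper with no purple, red or turquoise, and it measures 110x35x22. The two base fits disagree, so I'll fit the stapler by silhouette in both views.

```bash
cat > fit.py <<'E'
from h import *
from scipy.optimize import minimize
S=6
def box(x0,x1,y0,y1,z0,z1): return np.array([[x,y,z] for x in(x0,x1) for y in(y0,y1) for z in(z0,z1)])/1000.
BODY=[box(-55,212,-52,52,0,15),box(-8,206,-22,22,71,85)]
def cover(a):  # shut: x -14..176 ,z 102..125
    p=box(-20,176,-27.5,27.5,104,125); h=np.array([.170,0,.102]); q=p-h
    c,s=np.cos(a),np.sin(a)   # opening lifts front (-x) up
    return np.c_[q[:,0]*c+q[:,2]*s, q[:,1], -q[:,0]*s+q[:,2]*c]+h
def toW(p,x,y,yaw):
    c,s=np.cos(yaw),np.sin(yaw); return np.c_[x+c*p[:,0]-s*p[:,1], y+s*p[:,0]+c*p[:,1], p[:,2]]
def proj(n,p):
    K,e,M=cam(n); q=(p-e)@M; return np.c_[K[0,0]*q[:,0]/q[:,2]+K[0,2],K[1,1]*q[:,1]/q[:,2]+K[1,2]]
E
cat > fit1.py <<'E'
from fit import *
def run(names,x0):
    T={}
    for n in names:
        D=np.load(n+".npz"); im=D["im"].astype(float); P=D["P"]; r,g,b=im[...,0],im[...,1],im[...,2]
        near=(abs(P[...,0]-.52)<.10)&(abs(P[...,1]+.04)<.2)
        red=(r>1.6*g)&(r>1.6*b)&(r>35)
        m=(near&(red&(P[...,2]>.005)|(P[...,2]>.03))).astype(np.uint8)
        k,l,st,_=cv2.connectedComponentsWithStats(m); m=(l==1+np.argmax(st[1:,4])).astype(np.uint8)
        # only the left/front (nose-side) part of base; ignore everything above the base (cover, magazine)
        T[n]=m
    def cost(v,show=False):
        c=0
        for n in names:
            I=np.zeros((420*S//2,560*S//2),np.uint8); k=S/2
            for p in BODY[:1]+([box(156,164,-22,22,85,105),box(-8,206,-22,22,71,93),box(0,0,0,0,0,0)] )[:2]+[cover(v[3])]:
                h=cv2.convexHull(((proj(n,toW(p,*v[:3]))+.5)*k*16).astype(np.float32)).astype(np.int32)
                cv2.fillConvexPoly(I,h,1,shift=4)
            f=cv2.resize(I.astype(np.float32),(560,420),interpolation=cv2.INTER_AREA)
            c+=((f-T[n])**2).sum()
        return c
    best=None
    for yaw in(-1.62,-1.66):
        s=np.array([x0[0],x0[1],yaw,1.7]); sim=np.vstack([s]+[s+d for d in np.diag([.008,.008,.03,.1])])
        o=minimize(cost,s,method="Nelder-Mead",options=dict(initial_simplex=sim,xatol=1e-5,fatol=.05,maxiter=600))
        if best is None or o.fun<best.fun: best=o
    print(names,best.x.round(4),best.fun,{n:int(T[n].sum()) for n in names})
for n in(["top"],["scene"],["top","scene"]): run(n,(.53,.04))
E
python3 fit1.py
```

```text
['top'] [ 0.5324  0.0379 -1.686   1.6808] 172.33334350585938 {'top': 2590}
['scene'] [ 0.5406  0.0449 -1.6928  1.6762] 440.2469177246094 {'scene': 4088}Traceback (most recent call last):
  File "fit1.py", line 28, in <module>
    for n in(["top"],["scene"],["top","scene"]): run(n,(.53,.04))
                                                 ~~~^^^^^^^^^^^^^
  File "fit1.py", line 25, in run
    o=minimize(cost,s,method="Nelder-Mead",options=dict(initial_simplex=sim,xatol=1e-5,fatol=.05,maxiter=600))
    res = _minimize_neldermead(fun, x0, args, callback, bounds=bounds,
                               **options)
    fsim[j] = func(sim[j])
              ~~~~^^^^^^^^
    fx = function(np.copy(x), *(wrapper_args + args))
  File "fit1.py", line 17, in cost
    h=cv2.convexHull(((proj(n,toW(p,*v[:3]))+.5)*k*16).astype(np.float32)).astype(np.int32)
                       ~~~~^^^^^^^^^^^^^^^^^
  File "fit.py", line 13, in proj
    K,e,M=cam(n); q=(p-e)@M; return np.c_[K[0,0]*q[:,0]/q[:,2]+K[0,2],K[1,1]*q[:,1]/q[:,2]+K[1,2]]
          ~~~^^^
  File "h.py", line 5, in cam
    m=env.camera_model(n); K=np.array(m["camera_matrix"]); e=np.array(m["eye"]); o=np.array(m["orientation"])
ValueError: time passes only in moves, steps and waits
```

Emit:
{"op": "servo_tool", "data": {"plan": [{"slide": [0, -4, 3], "turn": [0, 0, -0.18], "fingers": 0}, {"slide": [0, -8, 6], "turn": [0, 0, -0.36], "fingers": 0}, {"slide": [4, -13, 8], "turn": [0, 0, -0.54], "fingers": 0}, {"slide": [8, -18, 8], "turn": [0, 0, -0.72], "fingers": 0}, {"slide": [13, -23, 8], "turn": [0, 0, -0.9], "fingers": 0}, {"slide": [18, -28.3, 5], "turn": [0, 0, -1.08], "fingers": 0}, {"slide": [22, -28.3, 2], "turn": [0, 0, -1.26], "fingers": 0}, {"slide": [24.15, -28.3, -2], "turn": [0, 0, -1.44], "fingers": 0}, {"slide": [24.15, -28.3, -6], "turn": [0, 0, -1.62], "fingers": 0}, {"slide": [24.15, -28.3, -9], "turn": [0, 0, -1.8], "fingers": 0}, {"slide": [24.15, -28.3, -10], "turn": [0, 0, -1.872], "fingers": 0}, {"slide": [24.15, -28.3, -10], "turn": [0, 0, -1.872], "fingers": 0}, {"slide": [24.15, -28.3, -10], "turn": [0, 0, -1.872], "fingers": 0}], "force": 24}}

```text
time_s: 2.33
ee_pos: [0.3961, 0.2453, 0.0937]
eef_rot: [3.141, -0.001, 0.987]
ft_force: [-0.8, -0.6, 0.2]
finger_gap: 1.004
gripper_force: 0.0
```

Emit:
{"op": "servo_tool", "data": {"plan": [{"slide": [0, 0, -3], "turn": [0, 0, 0], "fingers": 0}, {"slide": [0, 0, -6], "turn": [0, 0, 0], "fingers": 0}, {"slide": [0, 0, -8], "turn": [0, 0, 0], "fingers": 0}, {"slide": [0, 0, -8.5], "turn": [0, 0, 0], "fingers": 0}, {"slide": [0, 0, -8.5], "turn": [0, 0, 0], "fingers": 0.3}, {"slide": [0, 0, -8.5], "turn": [0, 0, 0], "fingers": 1}, {"slide": [0, 0, -8.5], "turn": [0, 0, 0], "fingers": 1}, {"slide": [0, 0, -8.5], "turn": [0, 0, 0], "fingers": 1}, {"slide": [0, 0, -8.5], "turn": [0, 0, 0], "fingers": 1}, {"slide": [0, 0, -8.5], "turn": [0, 0, 0], "fingers": 1}, {"slide": [0, 0, -8.5], "turn": [0, 0, 0], "fingers": 1}], "force": 24}}

```text
time_s: 3.7
ee_pos: [0.3955, 0.245, 0.0077]
eef_rot: [3.142, 0.0, 0.986]
ft_force: [-0.1, 0.3, -0.6]
finger_gap: -0.002
gripper_force: 0.0
```

```bash
python3 - <<'E'
from h import *
im,d,P=grab("scene"); a=cv2.resize(im[110:280,90:290],(700,595),interpolation=cv2.INTER_CUBIC); save("g1",a)
for t in("staple_stick",):
    for r in env.masks_of("scene",t):
        q=P[r["region"]&(d>0)]; print(t,round(r["score"],2),np.round(r["location"]),np.round(np.median(q,0),3))
im,d,P=grab("top"); save("g1t",im)
for r in env.masks_of("top","staple_stick"):
        q=P[r["region"]&(d>0)]; print("top",round(r["score"],2),np.round(r["location"]),np.round(np.median(q,0),3))
E
```

```text
staple_stick 0.87 [190. 242.] [0.341 0.082 0.022]
staple_stick 0.79 [166. 218.] [0.39  0.235 0.022]
staple_stick 0.59 [193. 196.] [0.523 0.262 0.021]
top 0.74 [308. 269.] [ 0.352 -0.153  0.022]
top 0.71 [196. 261.] [0.381 0.212 0.022]
top 0.58 [180. 214.] [0.535 0.269 0.022]
```

View pics/g1.png

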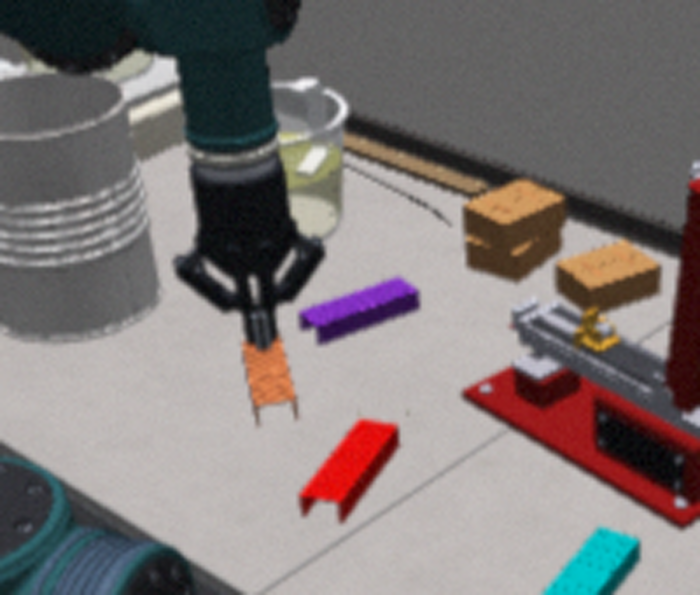

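The picture shows the shut fingers at crop (262,335), at the far end of the copper stick at (270,375). The stick still lies on the bench, so the fingers missed it. I'll check its extent now.

```bash
cat > stick.py <<'E'
from h import *
def stick(n,P,im,c=(.39,.24),rad=.1,z0=.012,z1=.032):
    im=im.astype(float); r,g,b=im[...,0],im[...,1],im[...,2]
    m=(np.hypot(P[...,0]-c[0],P[...,1]-c[1])<rad)&(P[...,2]>z0)&(P[...,2]<z1)&(r>1.4*b)&(r>g*1.15)&(r>90)
    q=P[m]; rc=cv2.minAreaRect((q[:,:2]*1000).astype(np.float32)); print(n,len(q),rc,cv2.boxPoints(rc).round(0).tolist())
    v,u=np.nonzero(m); print(" px",u.min(),u.max(),v.min(),v.max())
E
python3 - <<'E'
from stick import *
for n in("scene","top"):
    D=np.load(n+".npz"); stick(n+"0",D["P"],D["im"])
    im,d,P=grab(n); stick(n,P,im)
print(env.observe()["ee_pos"],env.observe()["finger_gap"])
E
```

```text
scene0 221 ((394.6079406738281, 244.27932739257812), (113.0594711303711, 34.43906784057617), 56.073081970214844) [[349.0, 207.0], [377.0, 188.0], [440.0, 282.0], [412.0, 301.0]]
 px 159 173 206 226
scene 200 ((392.851318359375, 241.6399688720703), (110.65359497070312, 34.46977233886719), 56.13947677612305) [[348.0, 205.0], [376.0, 186.0], [438.0, 278.0], [409.0, 297.0]]
 px 159 173 206 226
top0 365 ((396.3564758300781, 245.45046997070312), (109.92460632324219, 34.87496566772461), 56.48476791381836) [[351.0, 209.0], [381.0, 190.0], [441.0, 282.0], [412.0, 301.0]]
 px 169 202 242 268
top 112 ((380.8149108886719, 220.98696899414062), (52.98464584350586, 33.362125396728516), 56.44938659667969) [[352.0, 208.0], [380.0, 190.0], [409.0, 234.0], [382.0, 252.0]]
 px 189 202 251 268
[0.39551022 0.24499953 0.00771513] -0.0010619076105874725
```

```bash
python3 - <<'E'
from fit import *
o=env.observe(); print(o["ee_pos"],o["finger_gap"],o["ft_force"],o["gripper_force"],o["joint_efforts"].round(1))
for n in("scene","top"): print(n,proj(n,np.array([o["ee_pos"],o["ee_pos"]+[0,0,.0187],o["ee_pos"]+[0,0,.03],[.3955,.245,.022]])).round(1).tolist())
im,d,P=grab("scene")
# lowest dark gripper points near the tcp
m=(np.hypot(P[...,0]-.39,P[...,1]-.24)<.07)&(im.max(-1)<70)&(P[...,2]>.003)
v,u=np.nonzero(m); i=np.argsort(-v)[:12]; print(np.c_[u,v][i].tolist(), P[v[i],u[i]].round(3).tolist())
E
```

```text
[0.39551022 0.24499953 0.00771513] -0.0010619076105874725 [ 0.56558279 -0.81738107 -0.22605561] 0.0 [ -0.  -28.8 -28.1  -0.    0.   -0. ]
scene [[166.6, 219.1], [165.9, 214.1], [165.4, 211.0], [166.1, 215.3]]
top [[186.1, 255.3], [185.1, 255.1], [184.5, 255.0], [185.3, 255.2]]
[[165, 208], [164, 208], [163, 207], [164, 207], [161, 207], [162, 207], [166, 207], [165, 207], [164, 206], [163, 206], [167, 206], [168, 206]] [[0.389, 0.236, 0.055], [0.387, 0.238, 0.056], [0.384, 0.238, 0.06], [0.388, 0.239, 0.058], [0.381, 0.243, 0.06], [0.382, 0.24, 0.061], [0.392, 0.234, 0.058], [0.389, 0.236, 0.059], [0.388, 0.238, 0.062], [0.385, 0.239, 0.063], [0.396, 0.234, 0.059], [0.398, 0.232, 0.059]]
```

```bash
python3 - <<'E'
from fit import *
D=np.load("scene.npz"); P,im=D["P"],D["im"]
print(proj("scene",np.array([[.154,.528,.193],[.154,.528,.25]])),proj("top",np.array([[.154,.528,.193]])))
for k,(n,c) in enumerate((("scene",None),)):
    m=(np.hypot(P[...,0]-.154,P[...,1]-.528)<.12)&(P[...,2]>.05)&(P[...,2]<.5)
    if m.any():
        q=P[m]; print(len(q),np.percentile(q[:,2],[0,1,5,50]).round(3)); v,u=np.nonzero(m); j=v.argmax(); print(u[j],v[j],P[v[j],u[j]])
im,d,P=grab("scene")
# depth-based: vertical profile of gripper near tcp
m=(np.hypot(P[...,0]-.3955,P[...,1]-.245)<.03)&(P[...,2]>.03)
q=P[m]; print(len(q)); h=np.histogram(q[:,2],np.arange(.03,.26,.01)); print(h[0].tolist())
print([ (z,np.ptp(q[abs(q[:,2]-z)<.006]@np.array([.834,-.552,0])).round(3)) for z in (.05,.06,.07,.08,.1) if (abs(q[:,2]-z)<.006).any()])
im2,d2,P2=grab("top"); m=(np.hypot(P2[...,0]-.3955,P2[...,1]-.245)<.2); print(np.percentile(P2[m][:,2],[50,90,99]))
E
```

```text
[[ 25.27897787 167.03849053]
 [ 19.14555502 148.4263998 ]] [[ 71.2241913  335.98812649]]
1171 [0.243 0.248 0.261 0.356]
19 157 [0.12942614 0.47926731 0.24702158]
519
[0, 2, 20, 27, 28, 27, 54, 55, 25, 46, 51, 57, 69, 27, 0, 0, 0, 0, 4, 5, 0, 0]
[(0.05, np.float64(0.021)), (0.06, np.float64(0.024)), (0.07, np.float64(0.025)), (0.08, np.float64(0.028)), (0.1, np.float64(0.056))]
[0.00516567 0.4447901  0.47756683]
```

Both at the start and now, the real fingertips sit about 38 mm above the reported TCP: I see z≈0.045 against a reported 0.008. The reported z can't be taken as the tip height. I'll calibrate it by gently touching the stick's top (z = 22 mm) with the shut fingers.

Emit:
{"op": "servo_tool", "data": {"plan": [{"slide": [0, 0, -1], "turn": [0, 0, 0], "fingers": 1}, {"slide": [0, 0, -1.6], "turn": [0, 0, 0], "fingers": 1}, {"slide": [0, 0, -1.8], "turn": [0, 0, 0], "fingers": 1}, {"slide": [0, 0, -1.8], "turn": [0, 0, 0], "fingers": 1}]}}

```text
time_s: 4.65
ee_pos: [0.3953, 0.2449, -0.0106]
eef_rot: [-3.141, 0.001, 0.986]
ft_force: [0.2, -0.2, -0.3]
finger_gap: 0.001
gripper_force: 0.0
```

Emit:
{"op": "servo_tool", "data": {"plan": [{"slide": [0, 0, -0.1], "turn": [0, 0, 0], "fingers": 1}, {"slide": [0, 0, -0.2], "turn": [0, 0, 0], "fingers": 1}, {"slide": [0, 0, -0.2], "turn": [0, 0, 0], "fingers": 1}]}}

```text
time_s: 5.03
ee_pos: [0.3955, 0.245, -0.0122]
eef_rot: [3.141, -0.0, 0.986]
ft_force: [-0.1, -0.1, -0.2]
finger_gap: -0.0
gripper_force: 0.0
```

Emit:
{"op": "servo_tool", "data": {"plan": [{"slide": [0, 0, -0.1], "turn": [0, 0, 0], "fingers": 1}, {"slide": [0, 0, -0.2], "turn": [0, 0, 0], "fingers": 1}, {"slide": [0, 0, -0.2], "turn": [0, 0, 0], "fingers": 1}]}}

```text
time_s: 5.4
ee_pos: [0.3954, 0.245, -0.0144]
eef_rot: [-3.142, 0.0, 0.986]
ft_force: [0.3, 0.3, -0.7]
finger_gap: 0.005
gripper_force: 0.0
```

Emit:
{"op": "servo_tool", "data": {"plan": [{"slide": [0, 0, -0.1], "turn": [0, 0, 0], "fingers": 1}, {"slide": [0, 0, -0.15], "turn": [0, 0, 0], "fingers": 1}, {"slide": [0, 0, -0.15], "turn": [0, 0, 0], "fingers": 1}]}}

```text
time_s: 5.78
ee_pos: [0.3955, 0.245, -0.0158]
eef_rot: [3.142, 0.0, 0.986]
ft_force: [-0.4, 0.9, -0.8]
finger_gap: 0.0
gripper_force: 0.0
```

Emit:
{"op": "servo_tool", "data": {"plan": [{"slide": [0, 0, -0.1], "turn": [0, 0, 0], "fingers": 1}, {"slide": [0, 0, -0.1], "turn": [0, 0, 0], "fingers": 1}]}}

```text
time_s: 6.02
ee_pos: [0.3957, 0.2451, -0.0165]
eef_rot: [3.141, -0.0, 0.986]
ft_force: [-0.6, -0.3, 2.3]
finger_gap: -0.002
gripper_force: 0.8
```

Emit:
{"op": "servo_tool", "data": {"plan": [{"slide": [0, 0, -0.1], "turn": [0, 0, 0], "fingers": 1}, {"slide": [0, 0, -0.1], "turn": [0, 0, 0], "fingers": 1}]}}

```text
time_s: 6.28
ee_pos: [0.3957, 0.2451, -0.0166]
eef_rot: [3.141, -0.0, 0.986]
ft_force: [-2.4, -1.1, 6.9]
finger_gap: 0.0
gripper_force: 3.7
```

Contact is at ee z = -0.0163, so the real tip height is ee z + 0.0385. I'll raise, open, lower to ee -0.030 and grip.

Emit:
{"op": "servo_tool", "data": {"plan": [{"slide": [0, 0, 1.5], "turn": [0, 0, 0], "fingers": 0}, {"slide": [0, 0, 1.5], "turn": [0, 0, 0], "fingers": 0}, {"slide": [0, 0, 1.5], "turn": [0, 0, 0], "fingers": 0}, {"slide": [0, 0, 1.5], "turn": [0, 0, 0], "fingers": 0}, {"slide": [0, 0, 1.5], "turn": [0, 0, 0], "fingers": 0}, {"slide": [0, 0, 1.5], "turn": [0, 0, 0], "fingers": 0}, {"slide": [0, 0, 0.3], "turn": [0, 0, 0], "fingers": 0}, {"slide": [0, 0, -0.8], "turn": [0, 0, 0], "fingers": 0}, {"slide": [0, 0, -1.2], "turn": [0, 0, 0], "fingers": 0.3}, {"slide": [0, 0, -1.2], "turn": [0, 0, 0], "fingers": 1}, {"slide": [0, 0, -1.2], "turn": [0, 0, 0], "fingers": 1}, {"slide": [0, 0, -1.2], "turn": [0, 0, 0], "fingers": 1}, {"slide": [0, 0, -1.2], "turn": [0, 0, 0], "fingers": 1}, {"slide": [0, 0, -1.2], "turn": [0, 0, 0], "fingers": 1}, {"slide": [0, 0, -1.2], "turn": [0, 0, 0], "fingers": 1}], "force": 24}}

```text
time_s: 8.15
ee_pos: [0.3958, 0.2451, -0.0295]
eef_rot: [3.141, -0.001, 0.986]
ft_force: [-0.5, 0.4, 1.1]
finger_gap: 0.403
gripper_force: 25.5
```

```bash
cat > fit2.py <<'E'
from fit import *
C={n:cam(n) for n in("top","scene")}
import fit; fit.cam=lambda n:C[n]
D={n:np.load(n+".npz") for n in C}
def target(n):
    im=D[n]["im"].astype(float); P=D[n]["P"]; r,g,b=im[...,0],im[...,1],im[...,2]
    near=(abs(P[...,0]-.52)<.12)&(abs(P[...,1]+.04)<.22)&(P[...,2]>-.01)
    return near,(near&(r>1.6*g)&(r>1.6*b)&(r>35)).astype(np.float32)
T={n:target(n) for n in C}
def fill(n,boxes,v,k=4):
    I=np.zeros((420*k,560*k),np.uint8)
    for p in boxes:
        h=cv2.convexHull(((proj(n,toW(p,*v[:3]))+.5)*k*16).astype(np.float32)).astype(np.int32); cv2.fillConvexPoly(I,h,1,shift=4)
    return cv2.resize(I.astype(np.float32),(560,420),interpolation=cv2.INTER_AREA)
def weight(n,v):
    big=[box(-14,212,-28,28,15,108),box(-30,-8,-12,12,15,96),cover(1.68)]
    w=cv2.dilate((fill(n,big,v)>0).astype(np.uint8),np.ones((5,5)))
    base=fill(n,BODY[:1],v)>0; band=cv2.dilate(base.astype(np.uint8),np.ones((9,9)))-cv2.erode(base.astype(np.uint8),np.ones((9,9)))
    return (band*(1-w)).astype(bool)
def cost(v,names,W): return sum(((fill(n,BODY[:1],v)-T[n][1])**2)[W[n]].sum() for n in names)
if __name__=="__main__":
    for names in(["top"],["scene"],["top","scene"]):
        s=np.array([.533,.038,-1.686])
        for it in range(3):
            W={n:weight(n,s) for n in names}
            sim=np.vstack([s]+[s+d for d in np.diag([.006,.006,.02])])
            o=minimize(cost,s,(names,W),method="Nelder-Mead",options=dict(initial_simplex=sim,xatol=1e-5,fatol=.01)); s=o.x
        print(names,s.round(4),np.degrees(s[2]).round(2),o.fun,{n:int(W[n].sum()) for n in names})
    out=[]
    for n,(r0,r1,c0,c1) in(("top",(190,250,215,345)),("scene",(170,265,205,325))):
        k=6; im=cv2.resize(D[n]["im"],None,fx=k,fy=k,interpolation=cv2.INTER_CUBIC)
        for p,c in((BODY[0][1::2],(0,255,0)),(box(-8,150,-22,22,93,93)[::2],(255,255,0)),(box(0,150,-18.3,18.3,85,85)[::2],(0,255,255))):
            h=((proj(n,toW(p,*s))+.5)*k)[[0,1,3,2]].astype(np.int32); cv2.polylines(im,[h],True,c,1)
        out.append(im[r0*k:r1*k,c0*k:c1*k])
    h=min(780,800); out=[cv2.resize(o,(780 if i==0 else 560,int(o.shape[0]*(780 if i==0 else 560)/o.shape[1]))) for i,o in enumerate(out)]
    for i,o in enumerate(out): print(o.shape)
    save("ov_top",out[0]); save("ov_scene",out[1])
E
python3 fit2.py
```

```text
['top'] [ 0.5324  0.0371 -1.6777] -96.13 72.28125 {'top': 1497}
['scene'] [ 0.5414  0.0449 -1.6844] -96.51 53.27734375 {'scene': 1284}
['top', 'scene'] [ 0.5336  0.0374 -1.676 ] -96.03 207.32421875 {'top': 1487, 'scene': 1305}
(360, 780, 3)
(443, 560, 3)
```

```bash
python3 - <<'E'
import cv2,numpy as np
a=cv2.imread("pics/ov_top.png"); b=cv2.imread("pics/ov_scene.png")
b=cv2.resize(b,(int(b.shape[1]*.74),int(b.shape[0]*.74))); a=cv2.resize(a,(585,270))
o=np.zeros((270+b.shape[0],600,3),np.uint8); o[:270,:585]=a; o[270:,:b.shape[1]]=b; print(o.shape)
cv2.imwrite("pics/ov.png",o)
E
```

```text
(597, 600, 3)
```

View pics/ov.png

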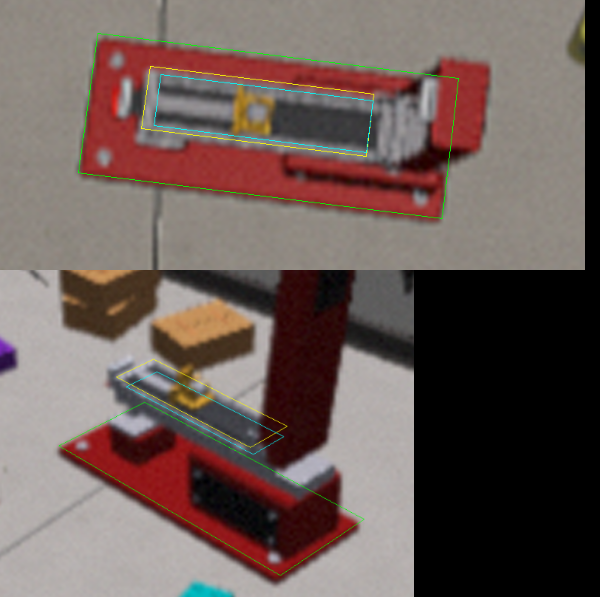

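The overlay shows the top fit matching the base plate well: its corners at (97,35) and (442,218) lie on the green outline. In the scene view the fitted magazine lies right of the real one, whose nose is at (115,372), so the scene camera is offset. I'll trust the top view, refine the channel centre line in it, and check the camera bias using the stick now in the grip.

```bash
cat > mag.py <<'E'
from fit2 import *
from scipy.ndimage import map_coordinates
im=D["top"]["im"].astype(float); red=im[...,0]/(im[...,1]+im[...,2]+1)
s=np.array([.5324,.0371,-1.6777])
near,far=[],[]
for x in np.arange(10,145,3.):
    for lst,y0,z,sg in((near,-22,71,-1),(far,22.5,93,1)):
        t=np.arange(-10,10.01,.25)
        p=np.c_[np.full_like(t,x),y0+sg*t,np.full_like(t,z)]/1000
        uv=proj("top",toW(p,*s)); v=map_coordinates(red,[uv[:,1],uv[:,0]],order=1)
        lo,hi=v[:16].mean(),v[-16:].mean()
        if hi-lo<.25: continue
        k=np.argmax(v>(lo+hi)/2); lst.append((x,sg*t[k]))
for nme,l in(("near",near),("far",far)):
    l=np.array(l); ok=abs(l[:,1]-np.median(l[:,1]))<3; f=np.polyfit(l[ok,0],l[ok,1],1); print(nme,len(l),np.median(l[:,1]),"std",l[ok,1].std().round(2),"slope",f[0].round(4),"at55",np.polyval(f,55).round(2)); print(l[::4].round(1).tolist())
# nose outer edge  x=-8 z95 ; along x
o=[]
for y in np.arange(-18,19,3.):
    t=np.arange(-8,10,.25); p=np.c_[-8+t,np.full_like(t,y),np.full_like(t,95)]/1000
    uv=proj("top",toW(p,*s)); v=map_coordinates(red,[uv[:,1],uv[:,0]],order=1); lo,hi=v[-12:].mean(),v[:12].mean()
    o.append((y,round(hi-lo,2),t[np.argmax(v<(lo+hi)/2)]))
print("nose",o)
E
python3 mag.py; python3 - <<'E'
from stick import *
for n in("top","scene"):
    im,d,P=grab(n); stick(n,P,im)
E
```

```text
near 45 -2.5 std 0.47 slope -0.0025 at55 -2.54
[[10.0, -7.5], [22.0, -4.5], [34.0, -2.2], [46.0, -2.2], [58.0, -2.8], [70.0, -2.2], [82.0, -2.2], [94.0, -3.5], [106.0, -2.5], [118.0, -2.5], [130.0, -2.8], [142.0, -2.2]]
far 45 0.5 std 0.51 slope -0.0025 at55 0.61
[[10.0, 1.2], [22.0, 0.2], [34.0, 1.2], [46.0, 0.0], [58.0, 2.0], [70.0, 0.5], [82.0, 0.8], [94.0, 0.2], [106.0, 1.2], [118.0, 0.8], [130.0, 0.8], [142.0, 0.0]]
nose [(np.float64(-18.0), np.float64(1.04), np.float64(-4.0)), (np.float64(-15.0), np.float64(0.99), np.float64(-3.25)), (np.float64(-12.0), np.float64(0.43), np.float64(-3.5)), (np.float64(-9.0), np.float64(0.02), np.float64(-5.5)), (np.float64(-6.0), np.float64(-0.02), np.float64(-8.0)), (np.float64(-3.0), np.float64(-0.01), np.float64(-7.5)), (np.float64(0.0), np.float64(-0.03), np.float64(-8.0)), (np.float64(3.0), np.float64(0.13), np.float64(-4.0)), (np.float64(6.0), np.float64(0.65), np.float64(-4.25)), (np.float64(9.0), np.float64(0.9), np.float64(-3.25)), (np.float64(12.0), np.float64(1.13), np.float64(-3.5)), (np.float64(15.0), np.float64(1.09), np.float64(-3.5)), (np.float64(18.0), np.float64(0.94), np.float64(-3.5))]
top 75 ((383.0694885253906, 207.9020538330078), (51.0513916015625, 24.027729034423828), 21.60985565185547) [[355.0, 210.0], [364.0, 187.0], [411.0, 206.0], [402.0, 228.0]]
 px 191 201 253 268
scene 223 ((394.8090515136719, 244.69778442382812), (116.9398193359375, 36.0458869934082), 54.189109802246094) [[346.0, 208.0], [375.0, 187.0], [444.0, 282.0], [414.0, 303.0]]
 px 159 173 206 226
```

Emit:
{"op": "servo_tool", "data": {"plan": [{"slide": [0, 0, 2], "turn": [0, 0, 0], "fingers": 1}, {"slide": [0, 0, 5], "turn": [0, 0, 0], "fingers": 1}, {"slide": [0, 0, 9], "turn": [0, 0, 0.05], "fingers": 1}, {"slide": [2, -3, 13], "turn": [0, 0, 0.15], "fingers": 1}, {"slide": [5, -7, 15], "turn": [0, 0, 0.27], "fingers": 1}, {"slide": [8, -11, 15], "turn": [0, 0, 0.39], "fingers": 1}, {"slide": [11, -15, 15], "turn": [0, 0, 0.476], "fingers": 1}, {"slide": [13, -18, 15], "turn": [0, 0, 0.476], "fingers": 1}, {"slide": [13.7, -19.4, 14], "turn": [0, 0, 0.476], "fingers": 1}, {"slide": [13.7, -19.4, 12], "turn": [0, 0, 0.476], "fingers": 1}, {"slide": [13.7, -19.4, 11], "turn": [0, 0, 0.476], "fingers": 1}, {"slide": [13.7, -19.4, 10.5], "turn": [0, 0, 0.476], "fingers": 1}, {"slide": [13.7, -19.4, 10.3], "turn": [0, 0, 0.476], "fingers": 1}, {"slide": [13.7, -19.4, 10.3], "turn": [0, 0, 0.476], "fingers": 1}, {"slide": [13.7, -19.4, 10.3], "turn": [0, 0, 0.476], "fingers": 1}]}}

```text
time_s: 10.12
ee_pos: [0.533, 0.0512, 0.074]
eef_rot: [3.14, -0.0, 1.462]
ft_force: [-0.4, 0.1, -0.4]
finger_gap: 0.403
gripper_force: 25.3
```

```bash
python3 - <<'E'
from h import *
im,d,P=grab("scene"); np.savez("s2.npz",im=im,P=P); save("s2",cv2.resize(im[150:250,190:330],(798,570),interpolation=cv2.INTER_CUBIC))
im2,d2,P2=grab("top"); np.savez("t2.npz",im=im2,P=P2); save("t2",cv2.resize(im2[180:250,210:340],(780,420),interpolation=cv2.INTER_CUBIC))
o=env.observe(); print(o["ee_pos"],o["eef_rot"],o["ft_force"],o["finger_gap"])
E
```

```text
[0.5328485  0.05105764 0.07380431] [ 3.14046015e+00 -1.35066081e-04  1.46184275e+00] [-0.37589471  0.12809006 -1.45917662] 0.40378968986448555
```

View pics/s2.png

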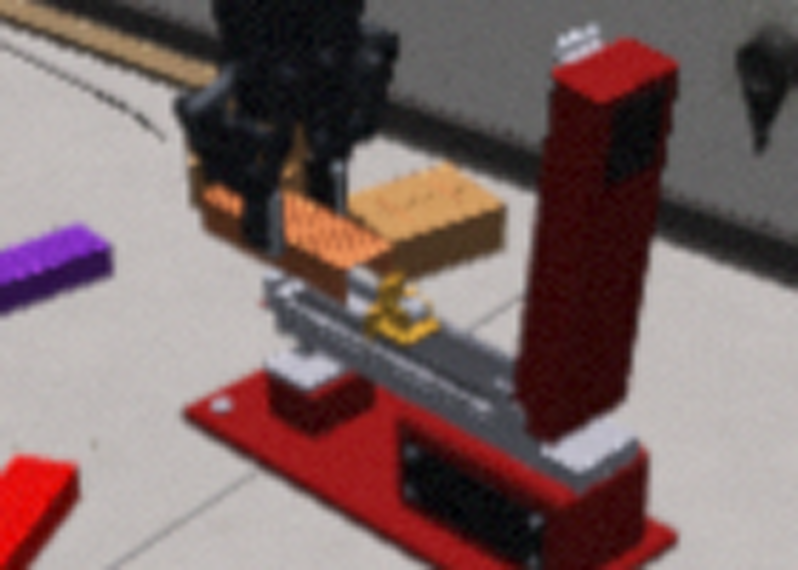

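The picture shows the stick held level, its rear end at (370,275), just in front of the follower at (400,310), over the nose at (275,285). Before dropping in, I'll feel for the magazine's near side wall with the stick's flank to get the lateral position.

Emit:
{"op": "servo_tool", "data": {"plan": [{"slide": [-2.5, 0.2, 0], "turn": [0, 0, 0], "fingers": 1}, {"slide": [-4.9, 0, 0], "turn": [0, 0, 0], "fingers": 1}, {"slide": [-4.9, -2.7, 0], "turn": [0, 0, 0], "fingers": 1}, {"slide": [-4.9, -2.7, -0.8], "turn": [0, 0, 0], "fingers": 1}, {"slide": [-4.9, -2.7, -1.6], "turn": [0, 0, 0], "fingers": 1}, {"slide": [-4.9, -2.7, -1.6], "turn": [0, 0, 0], "fingers": 1}, {"slide": [-4.9, -2.7, -1.6], "turn": [0, 0, 0], "fingers": 1}]}}

```text
time_s: 11.1
ee_pos: [0.4836, 0.0245, 0.057]
eef_rot: [-3.141, -0.0, 1.462]
ft_force: [-0.0, 0.3, -1.4]
finger_gap: 0.398
gripper_force: 25.3
```

Emit:
{"op": "servo_tool", "data": {"plan": [{"slide": [0.1, 0, 0], "turn": [0, 0, 0], "fingers": 1}, {"slide": [0.2, 0, 0], "turn": [0, 0, 0], "fingers": 1}, {"slide": [0.3, 0, 0], "turn": [0, 0, 0], "fingers": 1}, {"slide": [0.3, 0, 0], "turn": [0, 0, 0], "fingers": 1}]}}

```text
time_s: 11.6
ee_pos: [0.4866, 0.024, 0.0573]
eef_rot: [3.141, 0.0, 1.462]
ft_force: [-1.1, 0.3, -1.0]
finger_gap: 0.404
gripper_force: 25.3
```

Emit:
{"op": "servo_tool", "data": {"plan": [{"slide": [0.1, 0, 0], "turn": [0, 0, 0], "fingers": 1}, {"slide": [0.1, 0, 0], "turn": [0, 0, 0], "fingers": 1}]}}

```text
time_s: 11.85
ee_pos: [0.4876, 0.024, 0.0573]
eef_rot: [3.141, 0.0, 1.462]
ft_force: [-0.3, 0.0, -1.1]
finger_gap: 0.401
gripper_force: 25.3
```

Emit:
{"op": "servo_tool", "data": {"plan": [{"slide": [0.1, 0, 0], "turn": [0, 0, 0], "fingers": 1}, {"slide": [0.1, 0, 0], "turn": [0, 0, 0], "fingers": 1}]}}

```text
time_s: 12.1
ee_pos: [0.4886, 0.024, 0.0572]
eef_rot: [3.141, 0.0, 1.462]
ft_force: [0.7, -0.3, -0.9]
finger_gap: 0.4
gripper_force: 25.3
```

Emit:
{"op": "servo_tool", "data": {"plan": [{"slide": [0.1, 0, 0], "turn": [0, 0, 0], "fingers": 1}, {"slide": [0.1, 0, 0], "turn": [0, 0, 0], "fingers": 1}]}}

```text
time_s: 12.35
ee_pos: [0.4889, 0.0241, 0.0571]
eef_rot: [-3.14, 0.0, 1.462]
ft_force: [-4.0, 0.0, 0.9]
finger_gap: 0.403
gripper_force: 25.4
```

Emit:
{"op": "servo_tool", "data": {"plan": [{"slide": [0.1, 0, 0], "turn": [0, 0, 0], "fingers": 1}, {"slide": [0.1, 0, 0], "turn": [0, 0, 0], "fingers": 1}]}}

```text
time_s: 12.6
ee_pos: [0.4889, 0.0241, 0.057]
eef_rot: [-3.138, 0.0, 1.462]
ft_force: [-6.1, -0.2, 3.0]
finger_gap: 0.404
gripper_force: 25.7
```

Emit:
{"op": "servo_tool", "data": {"plan": [{"slide": [0.1, 0, 0], "turn": [0, 0, 0], "fingers": 1}, {"slide": [0.1, 0, 0], "turn": [0, 0, 0], "fingers": 1}]}}

```text
time_s: 12.85
ee_pos: [0.4889, 0.0241, 0.057]
eef_rot: [-3.136, 0.001, 1.462]
ft_force: [-8.7, -0.4, 4.3]
finger_gap: 0.402
gripper_force: 25.8
```

Contact with the near side is at ee (0.4888, 0.0241), so the centre line lies about 0.9 ± 0.5 mm nearer the robot than my estimate. Next I'll back off, go over the nose and descend to just above the lip.

Emit:
{"op": "servo_tool", "data": {"plan": [{"slide": [-0.8, 0, 0], "turn": [0, 0, 0], "fingers": 1}, {"slide": [-0.8, 0, 2], "turn": [0, 0, 0], "fingers": 1}, {"slide": [-0.8, 2.7, 2.2], "turn": [0, 0, 0], "fingers": 1}, {"slide": [2, 2.7, 2.2], "turn": [0, 0, 0], "fingers": 1}, {"slide": [4.05, 2.7, 2.2], "turn": [0, 0, 0], "fingers": 1}, {"slide": [4.05, 2.7, 1.6], "turn": [0, 0, 0], "fingers": 1}, {"slide": [4.05, 2.7, 1.2], "turn": [0, 0, 0], "fingers": 1}, {"slide": [4.05, 2.7, 1.2], "turn": [0, 0, 0], "fingers": 1}, {"slide": [4.05, 2.7, 1.2], "turn": [0, 0, 0], "fingers": 1}]}}

```text
time_s: 13.98
ee_pos: [0.5316, 0.051, 0.0693]
eef_rot: [3.141, -0.0, 1.462]
ft_force: [-0.5, -1.0, -0.1]
finger_gap: 0.403
gripper_force: 25.3
```

Emit:
{"op": "servo_tool", "data": {"plan": [{"slide": [-0.03, -0.3, 0], "turn": [0, 0, 0], "fingers": 1}, {"slide": [-0.07, -0.6, 0], "turn": [0, 0, 0], "fingers": 1}, {"slide": [-0.07, -0.6, 0], "turn": [0, 0, 0], "fingers": 1}]}}

```text
time_s: 14.35
ee_pos: [0.5314, 0.0447, 0.0694]
eef_rot: [3.141, 0.0, 1.461]
ft_force: [0.1, 0.2, -0.5]
finger_gap: 0.405
gripper_force: 25.3
```

Emit:
{"op": "servo_tool", "data": {"plan": [{"slide": [-0.02, -0.2, 0], "turn": [0, 0, 0], "fingers": 1}, {"slide": [-0.02, -0.2, 0], "turn": [0, 0, 0], "fingers": 1}]}}

```text
time_s: 14.6
ee_pos: [0.5311, 0.0429, 0.0692]
eef_rot: [3.142, 0.0, 1.462]
ft_force: [-0.7, -0.2, -0.4]
finger_gap: 0.406
gripper_force: 25.3
```

Emit:
{"op": "servo_tool", "data": {"plan": [{"slide": [-0.02, -0.2, 0], "turn": [0, 0, 0], "fingers": 1}, {"slide": [-0.02, -0.2, 0], "turn": [0, 0, 0], "fingers": 1}]}}

```text
time_s: 14.85
ee_pos: [0.5309, 0.0409, 0.0692]
eef_rot: [3.142, 0.0, 1.462]
ft_force: [-0.1, 0.5, 0.2]
finger_gap: 0.404
gripper_force: 25.3
```

Emit:
{"op": "servo_tool", "data": {"plan": [{"slide": [-0.02, -0.2, 0], "turn": [0, 0, 0], "fingers": 1}, {"slide": [-0.02, -0.2, 0], "turn": [0, 0, 0], "fingers": 1}]}}

```text
time_s: 15.1
ee_pos: [0.5307, 0.0389, 0.0692]
eef_rot: [3.142, 0.0, 1.462]
ft_force: [0.3, -0.1, -0.4]
finger_gap: 0.397
gripper_force: 25.3
```

Emit:
{"op": "servo_tool", "data": {"plan": [{"slide": [-0.02, -0.2, 0], "turn": [0, 0, 0], "fingers": 1}, {"slide": [-0.02, -0.2, 0], "turn": [0, 0, 0], "fingers": 1}]}}

```text
time_s: 15.35
ee_pos: [0.5305, 0.0369, 0.0692]
eef_rot: [3.141, 0.0, 1.462]
ft_force: [-0.1, 1.0, -1.4]
finger_gap: 0.396
gripper_force: 25.3
```

Emit:
{"op": "servo_tool", "data": {"plan": [{"slide": [-0.01, -0.1, 0], "turn": [0, 0, 0], "fingers": 1}, {"slide": [-0.01, -0.1, 0], "turn": [0, 0, 0], "fingers": 1}]}}

```text
time_s: 15.6
ee_pos: [0.5305, 0.0368, 0.0693]
eef_rot: [3.141, -0.001, 1.462]
ft_force: [-0.4, 2.8, 0.1]
finger_gap: 0.398
gripper_force: 25.3
```

Emit:
{"op": "servo_tool", "data": {"plan": [{"slide": [-0.01, -0.1, 0], "turn": [0, 0, 0], "fingers": 1}, {"slide": [-0.01, -0.1, 0], "turn": [0, 0, 0], "fingers": 1}]}}

```text
time_s: 15.85
ee_pos: [0.5303, 0.0354, 0.0693]
eef_rot: [3.142, -0.001, 1.462]
ft_force: [0.6, 4.2, 0.0]
finger_gap: 0.394
gripper_force: 25.3
```

Emit:
{"op": "servo_tool", "data": {"plan": [{"slide": [-0.01, -0.1, 0], "turn": [0, 0, 0], "fingers": 1}, {"slide": [-0.01, -0.1, 0], "turn": [0, 0, 0], "fingers": 1}]}}

```text
time_s: 16.1
ee_pos: [0.5302, 0.034, 0.0692]
eef_rot: [3.142, -0.0, 1.462]
ft_force: [-0.5, 4.2, 0.3]
finger_gap: 0.404
gripper_force: 25.3
```

Emit:
{"op": "servo_tool", "data": {"plan": [{"slide": [-0.02, -0.2, 0], "turn": [0, 0, 0], "fingers": 1}, {"slide": [-0.02, -0.2, 0], "turn": [0, 0, 0], "fingers": 1}]}}

```text
time_s: 16.35
ee_pos: [0.53, 0.0318, 0.0692]
eef_rot: [3.142, 0.0, 1.462]
ft_force: [-0.5, 3.9, 0.3]
finger_gap: 0.403
gripper_force: 25.3
```

Follower contact came at ee y ≈ 0.0368. Pushing 57 mm from there means going to ee y ≈ -0.020.

Emit:
{"op": "servo_tool", "data": {"plan": [{"slide": [-0.05, -0.5, 0], "turn": [0, 0, 0], "fingers": 1}, {"slide": [-0.11, -1, 0], "turn": [0, 0, 0], "fingers": 1}, {"slide": [-0.16, -1.5, 0], "turn": [0, 0, 0], "fingers": 1}, {"slide": [-0.22, -2, 0], "turn": [0, 0, 0], "fingers": 1}, {"slide": [-0.27, -2.5, 0], "turn": [0, 0, 0], "fingers": 1}, {"slide": [-0.33, -3, 0], "turn": [0, 0, 0], "fingers": 1}, {"slide": [-0.38, -3.5, 0], "turn": [0, 0, 0], "fingers": 1}, {"slide": [-0.44, -4, 0], "turn": [0, 0, 0], "fingers": 1}, {"slide": [-0.49, -4.5, 0], "turn": [0, 0, 0], "fingers": 1}, {"slide": [-0.55, -5, 0], "turn": [0, 0, 0], "fingers": 1}, {"slide": [-0.55, -5, 0], "turn": [0, 0, 0], "fingers": 1}, {"slide": [-0.55, -5, 0], "turn": [0, 0, 0], "fingers": 1}]}}

```text
time_s: 17.85
ee_pos: [0.5245, -0.0179, 0.0692]
eef_rot: [3.142, -0.0, 1.462]
ft_force: [1.2, 4.7, 0.1]
finger_gap: 0.403
gripper_force: 25.4
```

```bash
python3 - <<'E'
from h import *
im,d,P=grab("scene"); save("s3",cv2.resize(im[165:250,210:310],(700,595),interpolation=cv2.INTER_CUBIC))
o=env.observe(); print(o["ee_pos"],o["eef_rot"],o["ft_force"],o["finger_gap"],o["ft_torque"])
E
```

```text
[ 0.52453869 -0.01790242  0.06926397] [ 3.14144223e+00 -3.43830158e-04  1.46181288e+00] [0.10123282 5.2879696  1.32258967] 0.4027214107401824 [ 0.82496306 -0.01682299 -0.07880182]
```

View pics/s3.png

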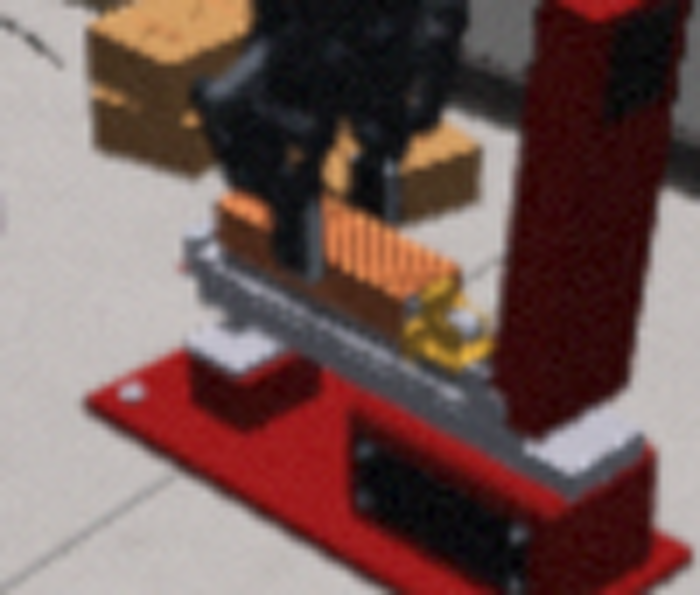

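The stick lies over the channel with the follower at crop (445,325) pushed back by its rear end; its front end at (215,210) is about at the nose lip at (200,250). I'll go another 2 mm back, then descend, feeling the force.

Emit:
{"op": "servo_tool", "data": {"plan": [{"slide": [-0.02, -0.2, 0], "turn": [0, 0, 0], "fingers": 1}, {"slide": [-0.02, -0.2, -0.2], "turn": [0, 0, 0], "fingers": 1}, {"slide": [-0.02, -0.2, -0.4], "turn": [0, 0, 0], "fingers": 1}, {"slide": [-0.02, -0.2, -0.4], "turn": [0, 0, 0], "fingers": 1}]}}

```text
time_s: 18.4
ee_pos: [0.5248, -0.0199, 0.0658]
eef_rot: [3.14, -0.0, 1.462]
ft_force: [0.1, 5.3, 0.5]
finger_gap: 0.404
gripper_force: 25.6
```

Emit:
{"op": "servo_tool", "data": {"plan": [{"slide": [0, 0, -0.1], "turn": [0, 0, 0], "fingers": 1}, {"slide": [0, 0, -0.2], "turn": [0, 0, 0], "fingers": 1}, {"slide": [0, 0, -0.2], "turn": [0, 0, 0], "fingers": 1}]}}

```text
time_s: 18.77
ee_pos: [0.525, -0.0198, 0.0641]
eef_rot: [3.14, -0.0, 1.462]
ft_force: [-1.0, 5.9, 2.0]
finger_gap: 0.401
gripper_force: 25.6
```

Emit:
{"op": "servo_tool", "data": {"plan": [{"slide": [0, 0, -0.1], "turn": [0, 0, 0], "fingers": 1}, {"slide": [0, 0, -0.1], "turn": [0, 0, 0], "fingers": 1}]}}

```text
time_s: 19.02
ee_pos: [0.5251, -0.0198, 0.0631]
eef_rot: [3.139, -0.0, 1.462]
ft_force: [0.7, 6.1, 2.1]
finger_gap: 0.405
gripper_force: 25.6
```

Emit:
{"op": "servo_tool", "data": {"plan": [{"slide": [0, 0, -0.1], "turn": [0, 0, 0], "fingers": 1}, {"slide": [0, 0, -0.1], "turn": [0, 0, 0], "fingers": 1}]}}

```text
time_s: 19.27
ee_pos: [0.5251, -0.0199, 0.0622]
eef_rot: [3.139, -0.0, 1.462]
ft_force: [1.0, 5.2, 2.2]
finger_gap: 0.399
gripper_force: 25.7
```

Emit:
{"op": "servo_tool", "data": {"plan": [{"slide": [0.05, 0, -0.1], "turn": [0, 0, 0], "fingers": 1}, {"slide": [0.05, 0, -0.2], "turn": [0, 0, 0], "fingers": 1}, {"slide": [0.05, 0, -0.2], "turn": [0, 0, 0], "fingers": 1}]}}

```text
time_s: 19.65
ee_pos: [0.5254, -0.0199, 0.0614]
eef_rot: [3.14, -0.0, 1.462]
ft_force: [-2.7, 5.8, 7.7]
finger_gap: 0.403
gripper_force: 26.2
```

Emit:
{"op": "servo_tool", "data": {"plan": [{"slide": [0, 0, -0.1], "turn": [0, 0, 0], "fingers": 1}, {"slide": [0, 0, -0.2], "turn": [0, 0, 0], "fingers": 1}, {"slide": [0, 0, -0.2], "turn": [0, 0, 0], "fingers": 1}]}}

```text
time_s: 20.02
ee_pos: [0.5255, -0.02, 0.0612]
eef_rot: [3.139, -0.0, 1.462]
ft_force: [-7.5, 5.8, 14.9]
finger_gap: 0.399
gripper_force: 27.0
```

Emit:
{"op": "servo_tool", "data": {"plan": [{"slide": [0, 0, -0.1], "turn": [0, 0, 0], "fingers": 1}, {"slide": [0, 0, -0.1], "turn": [0, 0, 0], "fingers": 1}]}}

```text
time_s: 20.27
ee_pos: [0.5255, -0.0199, 0.0612]
eef_rot: [3.138, 0.0, 1.462]
ft_force: [-8.4, 6.3, 18.4]
finger_gap: 0.406
gripper_force: 27.4
```

Emit:
{"op": "servo_tool", "data": {"plan": [{"slide": [0, 0, -0.1], "turn": [0, 0, 0], "fingers": 1}, {"slide": [0, 0, -0.1], "turn": [0, 0, 0], "fingers": 1}]}}

```text
time_s: 20.52
ee_pos: [0.5256, -0.02, 0.0611]
eef_rot: [3.138, 0.0, 1.462]
ft_force: [-10.2, 6.7, 21.6]
finger_gap: 0.402
gripper_force: 27.8
```

Emit:
{"op": "servo_tool", "data": {"plan": [{"slide": [0, 0, 0.4], "turn": [0, 0, 0], "fingers": 1}, {"slide": [0, 0, 0.8], "turn": [0, 0, 0], "fingers": 1}, {"slide": [-0.1, 0, 0.8], "turn": [0, 0, 0], "fingers": 1}, {"slide": [-0.1, 0, 0.8], "turn": [0, 0, 0], "fingers": 1}]}}

```text
time_s: 21.02
ee_pos: [0.5248, -0.0197, 0.0631]
eef_rot: [3.139, -0.001, 1.462]
ft_force: [3.2, 5.3, -1.2]
finger_gap: 0.405
gripper_force: 25.2
```

Emit:
{"op": "servo_tool", "data": {"plan": [{"slide": [0, 0, -0.1], "turn": [0, 0, 0], "fingers": 1}, {"slide": [0, 0, -0.2], "turn": [0, 0, 0], "fingers": 1}, {"slide": [0, 0, -0.2], "turn": [0, 0, 0], "fingers": 1}]}}

```text
time_s: 21.4
ee_pos: [0.5248, -0.0199, 0.0619]
eef_rot: [3.139, -0.0, 1.462]
ft_force: [1.7, 4.6, 2.0]
finger_gap: 0.397
gripper_force: 25.6
```

Emit:
{"op": "servo_tool", "data": {"plan": [{"slide": [0, 0, -0.1], "turn": [0, 0, 0], "fingers": 1}, {"slide": [0, 0, -0.15], "turn": [0, 0, 0], "fingers": 1}, {"slide": [0, 0, -0.15], "turn": [0, 0, 0], "fingers": 1}]}}

```text
time_s: 21.78
ee_pos: [0.5247, -0.0198, 0.0605]
eef_rot: [3.139, -0.0, 1.462]
ft_force: [1.8, 5.0, 2.8]
finger_gap: 0.397
gripper_force: 25.7
```

Emit:
{"op": "servo_tool", "data": {"plan": [{"slide": [0, 0, -0.1], "turn": [0, 0, 0], "fingers": 1}, {"slide": [0, 0, -0.2], "turn": [0, 0, 0], "fingers": 1}, {"slide": [0, 0, -0.2], "turn": [0, 0, 0], "fingers": 1}]}}

```text
time_s: 22.15
ee_pos: [0.5247, -0.0199, 0.0584]
eef_rot: [3.14, -0.0, 1.462]
ft_force: [0.4, 5.5, 3.0]
finger_gap: 0.401
gripper_force: 25.6
```

Emit:
{"op": "servo_tool", "data": {"plan": [{"slide": [0, 0, -0.1], "turn": [0, 0, 0], "fingers": 1}, {"slide": [0, 0, -0.15], "turn": [0, 0, 0], "fingers": 1}, {"slide": [0, 0, -0.15], "turn": [0, 0, 0], "fingers": 1}]}}

```text
time_s: 22.52
ee_pos: [0.5246, -0.0199, 0.0569]
eef_rot: [3.14, -0.0, 1.462]
ft_force: [0.6, 4.8, 2.4]
finger_gap: 0.401
gripper_force: 25.7
```

Emit:
{"op": "servo_tool", "data": {"plan": [{"slide": [0, 0, -0.1], "turn": [0, 0, 0], "fingers": 1}, {"slide": [0, 0, -0.15], "turn": [0, 0, 0], "fingers": 1}, {"slide": [0, 0, -0.15], "turn": [0, 0, 0], "fingers": 1}]}}

```text
time_s: 22.9
ee_pos: [0.5247, -0.0199, 0.0557]
eef_rot: [3.139, -0.0, 1.462]
ft_force: [0.2, 5.3, 4.2]
finger_gap: 0.402
gripper_force: 25.7
```

Emit:
{"op": "servo_tool", "data": {"plan": [{"slide": [0, 0, -0.1], "turn": [0, 0, 0], "fingers": 1}, {"slide": [0, 0, -0.1], "turn": [0, 0, 0], "fingers": 1}]}}

```text
time_s: 23.15
ee_pos: [0.5247, -0.02, 0.0555]
eef_rot: [3.139, -0.0, 1.462]
ft_force: [-0.3, 4.9, 7.3]
finger_gap: 0.404
gripper_force: 26.1
```

Emit:
{"op": "servo_tool", "data": {"plan": [{"slide": [0, 0, -0.1], "turn": [0, 0, 0], "fingers": 1}, {"slide": [0, 0, -0.1], "turn": [0, 0, 0], "fingers": 1}]}}

```text
time_s: 23.4
ee_pos: [0.5247, -0.02, 0.0555]
eef_rot: [3.139, -0.0, 1.462]
ft_force: [-2.9, 5.5, 10.9]
finger_gap: 0.401
gripper_force: 26.6
```

The stick is on the floor: ee z = 0.0555 puts the foot at 85.0 mm. I'll ease off and let go.

Emit:
{"op": "servo_tool", "data": {"plan": [{"slide": [0, 0, 0.15], "turn": [0, 0, 0], "fingers": 1}, {"slide": [0, 0, 0.15], "turn": [0, 0, 0], "fingers": 0.4}, {"slide": [0, 0, 0.15], "turn": [0, 0, 0], "fingers": 0.3}, {"slide": [0, 0, 0.15], "turn": [0, 0, 0], "fingers": 0.1}, {"slide": [0, 0, 0.2], "turn": [0, 0, 0], "fingers": 0}, {"slide": [0, 0, 0.3], "turn": [0, 0, 0], "fingers": 0}, {"slide": [0, 0, 0.3], "turn": [0, 0, 0], "fingers": 0}, {"slide": [0, 0, 0.3], "turn": [0, 0, 0], "fingers": 0}]}}

```text
time_s: 24.4
ee_pos: [0.5238, -0.02, 0.0558]
eef_rot: [3.141, 0.0, 1.462]
ft_force: [-0.1, -0.1, -0.8]
finger_gap: 1.003
gripper_force: 0.0
```

Emit:
{"op": "servo_tool", "data": {"plan": [{"slide": [0, 0, 1], "turn": [0, 0, 0], "fingers": 0}, {"slide": [0, 0, 3], "turn": [0, 0, 0], "fingers": 0}, {"slide": [0, 0, 7], "turn": [0, 0, 0], "fingers": 0}, {"slide": [0, 3, 11], "turn": [0, 0, 0], "fingers": 0}, {"slide": [0, 8, 14], "turn": [0, 0, 0], "fingers": 0}, {"slide": [0, 13, 14], "turn": [0, 0, 0], "fingers": 0.5}, {"slide": [-3, 18, 14], "turn": [0, 0, 0], "fingers": 1}, {"slide": [-3, 20, 14], "turn": [0, 0, 0], "fingers": 1}, {"slide": [-3, 20, 14], "turn": [0, 0, 0], "fingers": 1}, {"slide": [-3, 20, 14], "turn": [0, 0, 0], "fingers": 1}, {"slide": [-3, 20, 14], "turn": [0, 0, 0], "fingers": 1}]}}

```text
time_s: 25.78
ee_pos: [0.4941, 0.1789, 0.1958]
eef_rot: [3.141, 0.0, 1.46]
ft_force: [-0.1, 0.3, 0.3]
finger_gap: -0.002
gripper_force: 0.0
```

```bash
python3 - <<'E'
from h import *
im,d,P=grab("scene"); np.savez("s4.npz",im=im,P=P)
a=cv2.resize(im[140:260,200:320],(590,590),interpolation=cv2.INTER_CUBIC)
im2,d2,P2=grab("top"); np.savez("t4.npz",im=im2,P=P2)
b=cv2.resize(im2[190:250,220:340],(590,295),interpolation=cv2.INTER_CUBIC)
save("st4",cv2.resize(np.vstack([a,b]),(400,600)))
o=env.observe(); print(o["ee_pos"],o["finger_gap"],o["qpos"].round(3))
E
```

```text
[0.49412514 0.17901142 0.19574523] -0.00015816413595081492 [ 0.24   0.032  1.423 -0.     1.687  0.351]
```

View pics/st4.png

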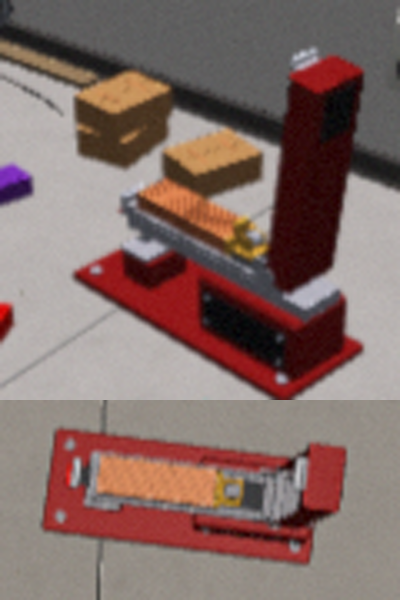

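The stick lies flat in the channel: in the top view it runs from (95,475) at the nose to the follower at (230,488), and in the scene view it sits down between the walls. The cover still stands open at (325,175), pad facing the hinge side. Next I compute the arc for pushing the cover shut.

```bash
cat > arc.py <<'E'
import numpy as np
ee=np.array([.4941,.1790,.1957]); O=np.array([.5311,.0370]); X=np.array([-.1089,-.9941])
def tip(xs,zs): w=O+X*xs/1000; return np.r_[w,zs/1000-.0385]
def contact(a,r=157,pen=2):
    f=np.array([-np.cos(a),np.sin(a)]); n=np.array([np.sin(a),np.cos(a)])
    c=np.array([170,102])+r*f+(25-pen)*n; return c+[11,0]
if __name__=="__main__":
    print("behind",((tip(250,330)-ee)*100).round(1),((tip(250,240)-ee)*100).round(1))
    p0=tip(250,240)
    for a in np.arange(1.75,-.01,-.1): c=contact(a); print(round(a,2),c.round(0),((tip(*c)-p0)*100).round(1).tolist())
E
python3 arc.py; python3 - <<'E'
from h import *
D=np.load("t4.npz"); P=D["P"]
m=(abs(P[...,0]-.505)<.09)&(P[...,1]<-.17)&(P[...,1]>-.36)&(P[...,2]>.05)
q=P[m]; print(len(q), q[:,2].max() if len(q) else 0, np.median(q,0) if len(q) else 0)
S=np.load("s4.npz"); P=S["P"]   # cover angle from scene depth: cover outer-face
m=(P[...,2]>.15)&(P[...,2]<.29)&(abs(P[...,1]+.15)<.06)&(abs(P[...,0]-.5)<.06); q=P[m]
xs=(q[:,:2]-[.5311,.0370])@np.array([-.1089,-.9941])
for z in(.16,.19,.22,.25,.275):
    k=abs(q[:,2]-z)<.008; print(z,k.sum(),np.percentile(xs[k],[5,50,95]).round(3))
E
```

```text
behind [  1.  -39.1   9.6] [  1.  -39.1   0.6]
1.75 [232. 252.] [0.2, 1.8, 1.2]
1.65 [216. 257.] [0.4, 3.3, 1.7]
1.55 [201. 259.] [0.5, 4.9, 1.9]
1.45 [185. 261.] [0.7, 6.5, 2.1]
1.35 [169. 260.] [0.9, 8.0, 2.0]
1.25 [153. 258.] [1.1, 9.6, 1.8]
1.15 [138. 255.] [1.2, 11.1, 1.5]
1.05 [123. 250.] [1.4, 12.6, 1.0]
0.95 [108. 243.] [1.5, 14.1, 0.3]
0.85 [ 95. 235.] [1.7, 15.4, -0.5]
0.75 [ 82. 226.] [1.8, 16.7, -1.4]
0.65 [ 70. 215.] [2.0, 17.9, -2.5]
0.55 [ 59. 204.] [2.1, 19.0, -3.6]
0.45 [ 50. 191.] [2.2, 19.9, -4.9]
0.35 [ 41. 177.] [2.3, 20.7, -6.3]
0.25 [ 35. 163.] [2.3, 21.4, -7.7]
0.15 [ 29. 148.] [2.4, 21.9, -9.2]
0.05 [ 25. 133.] [2.4, 22.3, -10.7]
326 0.29252723278682335 [ 0.57698555 -0.28425552  0.12910922]
0.16 104 [0.178 0.199 0.202]
0.19 109 [0.18  0.203 0.205]
0.22 111 [0.185 0.207 0.209]
0.25 117 [0.187 0.211 0.215]
0.275 147 [0.191 0.213 0.216]
```

Emit:
{"op": "servo_tool", "data": {"plan": [{"slide": [0, 0, 5], "turn": [0, 0, 0], "fingers": 1}, {"slide": [0, -2, 10], "turn": [0, 0, 0], "fingers": 1}, {"slide": [0, -7, 11], "turn": [0, 0, 0], "fingers": 1}, {"slide": [0.5, -12, 11], "turn": [0, 0, 0], "fingers": 1}, {"slide": [0.5, -17, 11], "turn": [0, 0, 0], "fingers": 1}, {"slide": [1, -22, 11], "turn": [0, 0, 0], "fingers": 1}, {"slide": [1, -27, 11], "turn": [0, 0, 0], "fingers": 1}, {"slide": [1, -32, 11], "turn": [0, 0, 0], "fingers": 1}, {"slide": [1, -37, 11], "turn": [0, 0, 0], "fingers": 1}, {"slide": [1, -39.1, 11], "turn": [0, 0, 0], "fingers": 1}, {"slide": [1, -39.1, 8], "turn": [0, 0, 0], "fingers": 1}, {"slide": [1, -39.1, 4], "turn": [0, 0, 0], "fingers": 1}, {"slide": [1, -39.1, 1], "turn": [0, 0, 0], "fingers": 1}, {"slide": [1, -39.1, 0.6], "turn": [0, 0, 0], "fingers": 1}, {"slide": [1, -39.1, 0.6], "turn": [0, 0, 0], "fingers": 1}]}}

```text
time_s: 27.75
ee_pos: [0.5042, -0.2109, 0.2028]
eef_rot: [3.14, 0.0, 1.462]
ft_force: [0.0, 0.6, 0.1]
finger_gap: -0.002
gripper_force: 0.0
```

Emit:
{"op": "servo_tool", "data": {"plan": [{"slide": [0.2, 1.0, 0.6], "turn": [0, 0, 0], "fingers": 1}, {"slide": [0.3, 1.8, 1.2], "turn": [0, 0, 0], "fingers": 1}, {"slide": [0.3, 2.5, 1.5], "turn": [0, 0, 0], "fingers": 1}, {"slide": [0.4, 3.3, 1.7], "turn": [0, 0, 0], "fingers": 1}, {"slide": [0.5, 4.1, 1.8], "turn": [0, 0, 0], "fingers": 1}, {"slide": [0.5, 4.9, 1.9], "turn": [0, 0, 0], "fingers": 1}, {"slide": [0.6, 5.7, 2.0], "turn": [0, 0, 0], "fingers": 1}, {"slide": [0.7, 6.5, 2.0], "turn": [0, 0, 0], "fingers": 1}]}}

```text
time_s: 28.75
ee_pos: [0.5107, -0.1454, 0.2217]
eef_rot: [-3.141, -0.0, 1.462]
ft_force: [-0.2, -0.8, 2.1]
finger_gap: 0.002
gripper_force: 0.8
```

Emit:
{"op": "servo_tool", "data": {"plan": [{"slide": [0.1, 0.8, 0], "turn": [0, 0, 0], "fingers": 1}, {"slide": [0.2, 1.5, 0], "turn": [0, 0, 0], "fingers": 1}, {"slide": [0.3, 2.3, -0.1], "turn": [0, 0, 0], "fingers": 1}, {"slide": [0.4, 3.1, -0.2], "turn": [0, 0, 0], "fingers": 1}, {"slide": [0.5, 3.9, -0.3], "turn": [0, 0, 0], "fingers": 1}, {"slide": [0.5, 4.6, -0.5], "turn": [0, 0, 0], "fingers": 1}, {"slide": [0.6, 5.4, -0.7], "turn": [0, 0, 0], "fingers": 1}, {"slide": [0.7, 6.1, -1], "turn": [0, 0, 0], "fingers": 1}]}}

```text
time_s: 29.75
ee_pos: [0.5179, -0.0843, 0.2119]
eef_rot: [3.141, -0.0, 1.462]
ft_force: [0.2, -0.5, 1.1]
finger_gap: -0.003
gripper_force: 0.6
```

Emit:
{"op": "servo_tool", "data": {"plan": [{"slide": [0.1, 0.8, -0.3], "turn": [0, 0, 0], "fingers": 1}, {"slide": [0.1, 1.5, -0.7], "turn": [0, 0, 0], "fingers": 1}, {"slide": [0.2, 2.2, -1.1], "turn": [0, 0, 0], "fingers": 1}, {"slide": [0.3, 2.8, -1.5], "turn": [0, 0, 0], "fingers": 1}, {"slide": [0.3, 3.5, -1.9], "turn": [0, 0, 0], "fingers": 1}, {"slide": [0.4, 4.1, -2.4], "turn": [0, 0, 0], "fingers": 1}, {"slide": [0.5, 4.7, -2.9], "turn": [0, 0, 0], "fingers": 1}, {"slide": [0.6, 5.3, -3.5], "turn": [0, 0, 0], "fingers": 1}, {"slide": [0.6, 5.9, -4], "turn": [0, 0, 0], "fingers": 1}, {"slide": [0.7, 6.4, -4.6], "turn": [0, 0, 0], "fingers": 1}]}}

```text
time_s: 31.0
ee_pos: [0.5247, -0.0205, 0.1654]
eef_rot: [-3.141, -0.0, 1.462]
ft_force: [-0.5, -0.6, 0.4]
finger_gap: 0.001
gripper_force: 0.3
```

```bash
cat > ang.py <<'E'
from h import *
im,d,P=grab("scene"); f=im.astype(float)
xs=(P[...,:2]-[.5311,.0370])@np.array([-.1089,-.9941]); ys=(P[...,:2]-[.5311,.0370])@np.array([.9941,-.1089])
m=(f[...,0]>1.8*f[...,1])&(f[...,0]>1.8*f[...,2])&(f[...,0]>40)&(P[...,2]>.11)&(xs>-.05)&(xs<.25)&(abs(ys)<.06)
q=np.c_[xs[m],ys[m],P[m][:,2]]; print(len(q))
for x in np.arange(0,.2,.025):
    k=abs(q[:,0]-x)<.006
    if k.sum()>3: print(x.round(3),k.sum(),np.percentile(q[k,2],[5,50,95]).round(3))
save("ang",im[140:270,190:330]); print(env.observe()["ee_pos"],env.observe()["ft_force"])
E
python3 ang.py
```

```text
1238
0.025 43 [0.189 0.213 0.218]
0.05 44 [0.178 0.199 0.208]
0.075 105 [0.162 0.186 0.192]
0.1 107 [0.145 0.171 0.176]
0.125 107 [0.131 0.155 0.161]
0.15 111 [0.118 0.14  0.146]
0.175 92 [0.117 0.126 0.13 ]
[ 0.52442487 -0.01982231  0.16431545] [0.92459956 0.51160695 0.06312088]
```

Emit:
{"op": "servo_tool", "data": {"plan": [{"slide": [0.1, 0.5, -0.7], "turn": [0, 0, 0], "fingers": 1}, {"slide": [0.1, 0.9, -1.3], "turn": [0, 0, 0], "fingers": 1}, {"slide": [0.1, 1.3, -2], "turn": [0, 0, 0], "fingers": 1}, {"slide": [0.2, 1.7, -2.7], "turn": [0, 0, 0], "fingers": 1}, {"slide": [0.2, 2.1, -3.4], "turn": [0, 0, 0], "fingers": 1}, {"slide": [0.2, 2.4, -4.1], "turn": [0, 0, 0], "fingers": 1}, {"slide": [0.3, 2.7, -4.8], "turn": [0, 0, 0], "fingers": 1}, {"slide": [0.3, 2.9, -5.6], "turn": [0, 0, 0], "fingers": 1}, {"slide": [0.3, 2.9, -5.8], "turn": [0, 0, 0], "fingers": 1}, {"slide": [0.3, 2.9, -5.8], "turn": [0, 0, 0], "fingers": 1}]}}

```text
time_s: 32.3
ee_pos: [0.5277, 0.0079, 0.1075]
eef_rot: [-3.141, 0.0, 1.462]
ft_force: [-0.2, 0.6, -0.5]
finger_gap: 0.003
gripper_force: 0.0
```

Emit:
{"op": "servo_tool", "data": {"plan": [{"slide": [0, 0, -0.2], "turn": [0, 0, 0], "fingers": 1}, {"slide": [0, 0, -0.4], "turn": [0, 0, 0], "fingers": 1}, {"slide": [0, 0, -0.4], "turn": [0, 0, 0], "fingers": 1}]}}

```text
time_s: 32.67
ee_pos: [0.5278, 0.0079, 0.1037]
eef_rot: [3.142, 0.0, 1.462]
ft_force: [-0.4, -0.6, 0.5]
finger_gap: 0.001
gripper_force: 0.0
```

Emit:
{"op": "servo_tool", "data": {"plan": [{"slide": [0, 0, -0.2], "turn": [0, 0, 0], "fingers": 1}, {"slide": [0, 0, -0.4], "turn": [0, 0, 0], "fingers": 1}, {"slide": [0, 0, -0.4], "turn": [0, 0, 0], "fingers": 1}]}}

```text
time_s: 33.05
ee_pos: [0.5276, 0.008, 0.0994]
eef_rot: [-3.141, 0.0, 1.462]
ft_force: [-0.8, -0.2, 0.2]
finger_gap: 0.001
gripper_force: 0.0
```

Emit:
{"op": "servo_tool", "data": {"plan": [{"slide": [0, 0, -0.1], "turn": [0, 0, 0], "fingers": 1}, {"slide": [0, 0, -0.2], "turn": [0, 0, 0], "fingers": 1}, {"slide": [0, 0, -0.2], "turn": [0, 0, 0], "fingers": 1}]}}

```text
time_s: 33.42
ee_pos: [0.5278, 0.008, 0.0976]
eef_rot: [-3.142, 0.0, 1.462]
ft_force: [-0.3, 0.1, 0.4]
finger_gap: 0.001
gripper_force: 0.0
```

```bash
python3 ang.py
```

```text
899
0.0 35 [0.117 0.134 0.139]
0.025 35 [0.113 0.132 0.138]
0.05 62 [0.116 0.133 0.135]
0.075 67 [0.112 0.131 0.133]
0.1 69 [0.115 0.13  0.132]
0.125 69 [0.115 0.128 0.131]
0.15 62 [0.115 0.126 0.129]
0.175 51 [0.117 0.125 0.128]
[0.52776818 0.0079485  0.09767131] [0.15325105 0.15806453 0.4793937 ]
```

The cover is at about 0.05 rad, resting on the catch. I'll press it down, feeling the force.

Emit:
{"op": "servo_tool", "data": {"plan": [{"slide": [0, 0, -0.2], "turn": [0, 0, 0], "fingers": 1}, {"slide": [0, 0, -0.4], "turn": [0, 0, 0], "fingers": 1}, {"slide": [0, 0, -0.4], "turn": [0, 0, 0], "fingers": 1}]}}

```text
time_s: 33.85
ee_pos: [0.5281, 0.0081, 0.0953]
eef_rot: [3.14, -0.0, 1.462]
ft_force: [-2.4, 1.2, 5.9]
finger_gap: -0.001
gripper_force: 3.0
```

Emit:
{"op": "servo_tool", "data": {"plan": [{"slide": [0, 0, -0.1], "turn": [0, 0, 0], "fingers": 1}, {"slide": [0, 0, -0.2], "turn": [0, 0, 0], "fingers": 1}, {"slide": [0, 0, -0.2], "turn": [0, 0, 0], "fingers": 1}]}}

```text
time_s: 34.22
ee_pos: [0.5282, 0.0081, 0.0951]
eef_rot: [3.139, -0.0, 1.462]
ft_force: [-5.4, 0.8, 12.5]
finger_gap: 0.002
gripper_force: 6.1
```

Emit:
{"op": "servo_tool", "data": {"plan": [{"slide": [0, 0, -0.1], "turn": [0, 0, 0], "fingers": 1}, {"slide": [0, 0, -0.2], "turn": [0, 0, 0], "fingers": 1}, {"slide": [0, 0, -0.2], "turn": [0, 0, 0], "fingers": 1}]}}

```text
time_s: 34.6
ee_pos: [0.5281, 0.0083, 0.0901]
eef_rot: [3.14, -0.0, 1.462]
ft_force: [0.1, 1.1, 0.5]
finger_gap: -0.002
gripper_force: 0.4
```

Emit:
{"op": "servo_tool", "data": {"plan": [{"slide": [0, 0, -0.1], "turn": [0, 0, 0], "fingers": 1}, {"slide": [0, 0, -0.2], "turn": [0, 0, 0], "fingers": 1}, {"slide": [0, 0, -0.2], "turn": [0, 0, 0], "fingers": 1}]}}

```text
time_s: 34.98
ee_pos: [0.5277, 0.0078, 0.0879]
eef_rot: [-3.141, 0.0, 1.462]
ft_force: [-0.9, -0.3, 4.0]
finger_gap: -0.001
gripper_force: 1.8
```

Emit:
{"op": "servo_tool", "data": {"plan": [{"slide": [0, 0, -0.1], "turn": [0, 0, 0], "fingers": 1}, {"slide": [0, 0, -0.2], "turn": [0, 0, 0], "fingers": 1}, {"slide": [0, 0, -0.2], "turn": [0, 0, 0], "fingers": 1}]}}

```text
time_s: 35.35
ee_pos: [0.5279, 0.0078, 0.0877]
eef_rot: [3.141, 0.0, 1.462]
ft_force: [-4.6, -1.1, 11.2]
finger_gap: 0.003
gripper_force: 5.2
```

Emit:
{"op": "servo_tool", "data": {"plan": [{"slide": [0, 0, 0.5], "turn": [0, 0, 0], "fingers": 1}, {"slide": [0, 0, 3], "turn": [0, 0, 0], "fingers": 1}, {"slide": [0, 4, 8], "turn": [0, 0, 0], "fingers": 1}, {"slide": [-4, 9, 13], "turn": [0, 0, 0], "fingers": 1}, {"slide": [-8, 14, 15], "turn": [0, 0, 0], "fingers": 1}, {"slide": [-8, 18, 15], "turn": [0, 0, 0], "fingers": 1}, {"slide": [-8, 18, 15], "turn": [0, 0, 0], "fingers": 1}, {"slide": [-8, 18, 15], "turn": [0, 0, 0], "fingers": 1}]}}

```text
time_s: 36.35
ee_pos: [0.4477, 0.1877, 0.2348]
eef_rot: [-3.141, 0.001, 1.462]
ft_force: [-0.6, 0.9, -0.4]
finger_gap: 0.001
gripper_force: 0.0
```

```bash
python3 ang.py; python3 -c "
import cv2; a=cv2.imread('pics/ang.png'); cv2.imwrite('pics/end.png',cv2.resize(a,(630,585),interpolation=cv2.INTER_CUBIC))"
```

```text
805
0.0 26 [0.114 0.124 0.127]
0.025 37 [0.112 0.125 0.128]
0.05 54 [0.115 0.125 0.128]
0.075 56 [0.112 0.125 0.127]
0.1 53 [0.113 0.125 0.127]
0.125 60 [0.112 0.125 0.128]
0.15 63 [0.114 0.125 0.127]
0.175 44 [0.117 0.125 0.127]
[0.44785668 0.18717863 0.23463817] [-0.42941184  0.68687224 -0.13681806]
```

View pics/end.png

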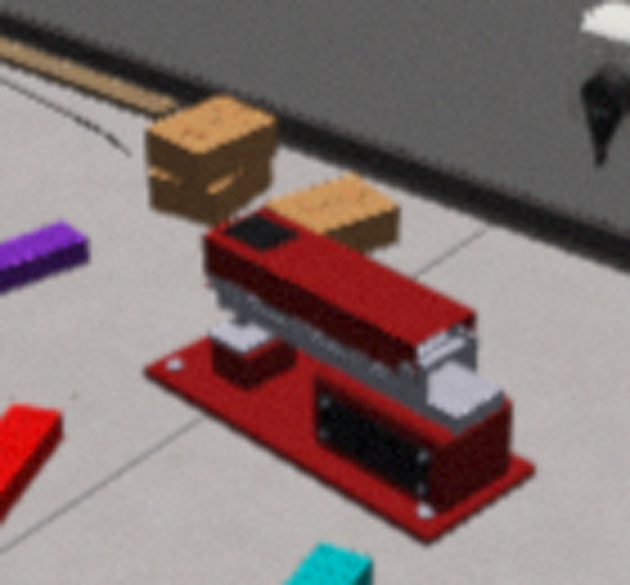

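The cover is shut and level: its top is at z = 0.125 along the whole length, with the pad at crop (262,232). The robot is clear and touches nothing, so I hand in.

```bash
python3 -c "
from plant import env
print(env.job_done())"
```

```text
the job is handed in; nothing more can be done
None
```

The job is handed in at about 36 s: the copper stick lies flat in the channel against the nose with the follower behind it, and the cover snapped shut under its catch; peak force felt was about 22 N, and the hand-in call returned no verdict.

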